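# Unhook the wire basket, tare it on the bench scale, load the jar label-front

### The job

Weigh in a jar of buttons: lift the wire basket off its deep hook without wrenching the hook, stand it square in the middle of the scale's platform and lay its swing handle down to either side. With the basket empty and your hand off it, press the scale's round tare button; only then take up the lidded jar and set it gently upright on the basket's floor, well inside its walls, turned so that its label faces the scale's screen side. Leave the thread spool and the flat pin tin that stand near it where they are.

Things in the scene. Friction and masses are not known exactly. Their poses are not given: they have to be found in the camera images.
- basket: Open steel wire basket: 140 mm along its x, 170 mm along its y, 55 mm tall, walls 4 mm thick, floor 5 mm above the underside; 0.30 to 0.45 kg with handle. Origin at the centre of its underside, z up. Front and back are alike. It starts hanging on the hook, underside about 88 mm above the table. Walls and floor are solid to touch though drawn as wires.
- handle (a joint): The basket's swing handle, a bail of 8 mm round steel, pivots at the middle of the two 140 mm long walls on an axis along the basket's y, 50 mm above its underside. 0 = straight up (as it hangs), +1.5 rad = laid down to the basket's +x side, -1.5 = to its -x side (stops). Little friction: leaned over more than about 0.3 rad it falls the rest of the way when free.
- handle_bar (a point): Centre of the handle's straight top bar: 180 mm long along the basket's y, 8 mm thick, 78 mm from the pivot axis (128 mm above the basket's underside when upright). At the start the hook's strap lies under the middle of the bar; the bar can be pinched from above about 35 mm to either side of it.
- hook_seat (a point): Where the bar's centre lies when seated in the hook (axes as the stand), 4 mm above the steel strap, which is 14 mm wide. Behind the 28 mm long seat the strap slopes up 20 mm to the arm running back to the crossbar. In front (-x) stands the upturned tip: inner face 14 mm away, outer face 19 mm, top 41 mm above this point.
- hook_tip (a point): Top end of the hook's upturned tip, 41 mm above the seat point and 16.5 mm in front of it; the bar's centre must pass more than 4 mm above it.
- scale: Fixed grey bench scale. Origin on the table 80 mm behind (+x of) the platform's centre; x points away from the screen side, y to the left seen from the screen side, z up. Housing 250 mm along y, from 275 mm in front of (-x) to 35 mm behind the origin; the front panel's top is 43 mm high.
- platform (a point): Centre of the top face of the scale's metal platform, 68 mm above the table; platform 220 mm along the scale's x by 240 mm along its y, flat, no rim. Axes as the scale.
- screen (a point): Middle of the screen on the scale's front panel, 155 mm in front of (-x of) the platform's centre and 56 mm to its +y side, 47 mm high. The screen side of the scale is the front.
- tare (a joint): Travel of the tare button in m: 0 = up, 0.006 = fully down; pushed straight down against a spring, about 4 N fully down; springs back.
- tare_top (a point): Centre of the top of the round white tare button (26 mm diameter) on the front panel, 155 mm in front of the platform's centre and 30 mm to its -y side; moves down with it. The four flat square keys beside it are dummies.
- jar: Lidded plastic button jar, 85 mm tall: grey body 58 mm in diameter, black lid 62 mm in diameter over the top 19 mm; 0.15 to 0.31 kg. Origin at the centre of its underside, z up. A white paper label covers about 100 degrees of the side around its own -x direction, and a white paper strip runs from the label up over the rim of the lid towards its centre.
- jar_label (a point): Middle of the jar's label on its side wall, 29.5 mm from the axis in the jar's -x direction, 34 mm above the underside: the label faces along the jar's -x.
- spool: Bystander: thread spool 54 mm in diameter, 68 mm tall, standing among the task's things. Origin under its centre.
- pin_tin: Bystander: flat round metal tin 79 mm in diameter, 36 mm tall, among the task's things. Origin under its centre.
- stand: Fixed hook stand. Origin on the table under its grey 30 mm square column, 102 mm behind the hook seat; the hook points to its -x, z up. Base plate 130 by 180 mm, grey crossbar 240 mm along y, 200 to 230 mm high, its front face 87 mm behind the hook seat; two tape rolls hang on its far side.
Things that resemble listed ones, but are neither listed nor needed, are in the scene too. Of the things that look like the jar, take the one that is farthest from the robot's base at the start. Several things have the shape of the basket; the one meant has the colours described above.

How it is judged:
By the outcome, as a careful person would: the job done as asked, in the order asked, and still so for the second after the job is handed in, with the robot touching nothing.
It also fails if it takes over 70 s, if anything falls off the work surface, if the arm or the gripper's body presses on something with over 40 N, if the wrist force passes 120 N, or if a joint passes its speed limit or range.

### The arm

A 6-joint arm with a two-finger parallel gripper is mounted at the origin on the work surface. World frame = base frame: x ahead of the robot, y to its left, z up, the work surface at z = 0. Lengths are in m, angles in degrees, forces in N, time in s.
With the tool pointing down it reaches from about 0.35 to 0.875 m from the base axis. Payload 4.2 kg.
Tool frame: the origin (TCP) lies between the finger pads; the fingertips stand 8 mm ahead of it and the grasp point (between the pads) lies 11 mm behind it; x points along the fingers, y is the direction in which the jaws open and shut, and the axes are right-handed (so a half turn about x gives the same grasp; the last joint's range is limited). The gripper opens to 87 mm and grips with 3 to 60 N. Pads are 19 mm wide; open, the fingers measure 117 mm over their backs; the gripper's body (75 mm by 190 mm) begins 51 mm behind the grasp point.
Start: joints at [82.139, 22.042, 0.453, 0, -68.411, -14.817], TCP at [0.241, 0.577, 0.231] pointing down, gripper open.
Joint ranges: [-179.83, 179.83], [-69.29, 118.12], [-61.27, 80.66], [-181.25, 117.63], [-171.15, -9.14], [-177.46, 177.46]. Speed limits (degrees/s): [159.86, 159.86, 180, 180, 180, 180].

### API

Orientations are given as a 3x3 rotation matrix whose columns are the frame's x, y, z axes.
In Python, from station import r gives the robot as it stands. The module is installed in compiled form; this text tells all that it offers.
- The arm moves only by the tool move_arm, never from a script. Its argument "increments" is one flat list of numbers, 7 for each row, row after row: the turn, a rotation vector about the tool's x, y, z in degrees, then the shift along the tool's x, y, z in m, then the finger opening in m, from 0 to 0.087. A call has 1 to 12 rows; each row is the pose to reach, as a shift and turn from the pose commanded when the call began, along the tool's axes at that moment; what a row does not reach only later rows make up. A row lasts 1/12 s, in which the tool goes at most 41.7 mm and 7.16 degrees, less where a joint would pass 70% of its speed; a pose out of reach is approached as far as the arm can. A call with a gripper value outside its range is refused whole. The fingers move at their own pace and stop on an object; the grip force is fixed at half the most. Time passes only in rows, so rows that repeat a pose let the fingers close. It gives the time, the measured TCP pose, the force and the opening at its end, in the units of the state.
- r.sense(): the state, without advancing time (a new reading comes with each control period).
- r.capture(name): name is "scene" or "top" or "wrist"; returns the picture (384x512x3 uint8, red, green, blue); there is no depth.
- r.calibration(name): a dict with "fx", "fy", "cx", "cy" (pixels), "rvec" (rotation vector, rad) and "tvec" (3), from world to camera coordinates, as OpenCV has them; the wrist camera has in their place "tool_from_camera" (4x4, takes a point from camera to tool coordinates, whose origin is the TCP and whose axes are the tool frame's). Camera axes: x right, y down, z forward; pixel columns grow to the right and rows downward; lengths in m; the calibration is good to about 2 mm. A picture is of the moment at which its call begins: read the wrist's pose just before it. calibration takes no time and is no camera call.
- r.finish_job(): hands the job in, once; it reports no verdict.
The state is a dict: "time_s": time; "joints": joint angles; "joint_velocities": joint speeds; "effort": joint torques, N m; "tcp_pos": TCP position; "ee_rot": TCP orientation; "wrist_force": force on the tool from outside, world axes, zero at the start; "moment": the same for the moment, N m; "gripper_width": opening from 0.0 (shut) to 1.0 (fully open).
Only numpy, scipy, OpenCV 4.12 (cv2) and the standard library are available. Lean on these libraries where they do the work, as an engineer would, in place of code of your own. Each camera call takes 0.05 s, during which the arm holds its last target.

## Working session

There is one attempt and no reset: what is moved stays moved. The work goes in short steps, Python scripts to look and compute and a tool call to move; the robot and the scene stay as the last step left them, time stands still between calls to the robot, and variables do not carry over. Pictures are saved under pics/ and viewed, and the job is handed in when it is done.

Besides the shell and the picture viewer there is one more tool, called after "Request:" as name(argument=value, ...) on one line, values as JSON. move_arm: Moves the arm, as the interface text tells. Its arguments: {"type":"object","properties":{"increments":{"type":"array","items":{"type":"number"}}},"required":["increments"]}

```bash
mkdir -p pics
python3 - <<'E'
from station import r
import cv2
s=r.sense(); print(s)
for n in ("scene","top","wrist"):
    im=r.capture(n); cv2.imwrite(f"pics/{n}0.png",im[:,:,::-1])
    print(n,r.calibration(n))
E
```

```text
{'time_s': 0.0, 'joints': array([ 8.21374144e+01,  2.20909483e+01,  3.80191176e-01, -2.82631288e-02,
       -6.84123312e+01, -1.48158963e+01]), 'joint_velocities': array([-0.05157382, -0.03290612, -0.03754629,  0.04154748,  0.00992178,
       -0.05671935]), 'effort': array([ 1.73735876e-03, -3.90670109e+01,  1.87409753e+01,  4.21989307e+00,
        1.10375145e-02, -1.74641277e-04]), 'tcp_pos': array([0.2407407 , 0.57613839, 0.22946232]), 'ee_rot': array([[-7.48247511e-04, -3.85726632e-01, -9.22612814e-01],
       [-2.06531026e-03, -9.22610509e-01,  3.85727343e-01],
       [-9.99997587e-01,  2.19410123e-03, -1.06304153e-04]]), 'wrist_force': array([ 0.35157499, -1.27535404, -0.0308882 ]), 'moment': array([ 0.03734642, -0.00281577,  0.01095786]), 'gripper_width': 1.0011932485544226}
scene {'fx': 401.9622210164902, 'fy': 401.9622210164902, 'cx': 253.014297585881, 'cy': 178.31197350479732, 'rvec': array([ 2.29135218,  1.03319087, -0.34904218]), 'tvec': array([-0.29944528, -0.15313156,  1.61895508])}
top {'fx': 453.77417704261234, 'fy': 453.77417704261234, 'cx': 249.78263909654513, 'cy': 193.54355162183265, 'rvec': array([ 2.16141173, -2.17807348,  0.11104099]), 'tvec': array([0.03690842, 0.46667747, 1.43461221])}
wrist {'fx': 320.08944590648224, 'fy': 320.08944590648224, 'cx': 255.82459726650092, 'cy': 195.73683264600277, 'tool_from_camera': array([[-8.93993331e-04, -3.03215579e-01,  9.52921567e-01,
        -1.55187860e-01],
       [ 9.99999573e-01, -4.93699113e-04,  7.81067102e-04,
         3.59965670e-04],
       [ 2.33624820e-04,  9.52921859e-01,  3.03215891e-01,
        -8.49245305e-02],
       [ 0.00000000e+00,  0.00000000e+00,  0.00000000e+00,
         1.00000000e+00]])}
```

View pics/scene0.png

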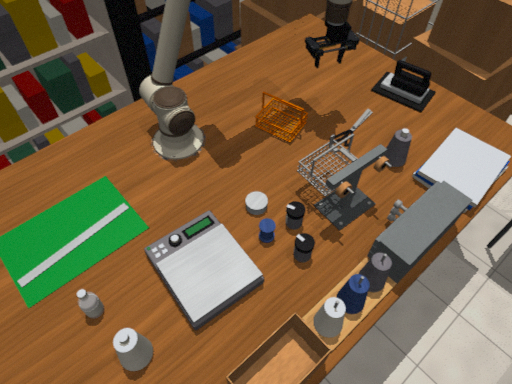

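View pics/top0.png

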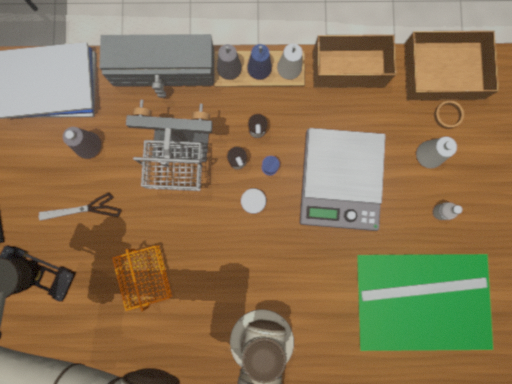

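View pics/wrist0.png

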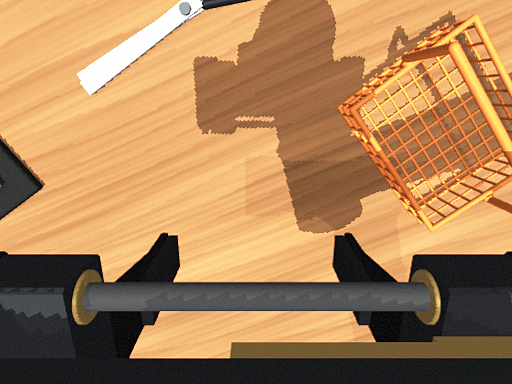

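The top view shows the steel basket on its hook at (173,165) and an orange lookalike at (142,277). The jar-like things are at (258,125) and (237,157). The spool is at (271,165), the tin at (253,201) and the scale at (343,180). I'll enlarge the crops next.

```bash
cat > h.py <<'E'
import numpy as np, cv2
from station import r
def cam(n):
    c=r.calibration(n); K=np.array([[c['fx'],0,c['cx']],[0,c['fy'],c['cy']],[0,0,1]])
    if n=='wrist':
        s=r.sense(); T=np.eye(4);T[:3,:3]=s['ee_rot'];T[:3,3]=s['tcp_pos']
        W=np.linalg.inv(T@c['tool_from_camera']); return K,W[:3,:3],W[:3,3]
    R=cv2.Rodrigues(c['rvec'])[0]; return K,R,c['tvec']
def proj(C,P):
    K,R,t=C; p=(np.atleast_2d(P)@R.T+t)@K.T; return p[:,:2]/p[:,2:]
def ray(C,uv,z):
    K,R,t=C; o=-R.T@t; d=R.T@np.linalg.inv(K)@np.array([uv[0],uv[1],1.]); return o+d*(z-o[2])/d[2]
def tri(obs):
    A=[];b=[]
    for C,uv in obs:
        K,R,t=C;o=-R.T@t; d=R.T@np.linalg.inv(K)@np.array([uv[0],uv[1],1.]);d/=np.linalg.norm(d)
        M=np.eye(3)-np.outer(d,d);A.append(M);b.append(M@o)
    A=np.vstack(A);b=np.hstack(b);x=np.linalg.lstsq(A,b,rcond=None)[0];return x,np.linalg.norm(A@x-b)
def crop(im,x0,x1,y0,y1,f,name):
    cv2.imwrite(name,cv2.resize(im[y0:y1,x0:x1],None,fx=f,fy=f,interpolation=cv2.INTER_CUBIC))
E
python3 - <<'E'
from h import *
im=cv2.imread('pics/top0.png')
crop(im,120,290,85,215,4.6,'pics/c1.png')
crop(im,290,400,115,240,4.6,'pics/c2.png')
im=cv2.imread('pics/scene0.png')
crop(im,235,400,105,275,3.5,'pics/c3.png')
crop(im,140,270,205,325,4.6,'pics/c4.png')
C=cam('top')
for n,uv,z in [('far jar lid',(258,121),.085),('near jar lid',(237,155),.085),('spool',(271,163),.068),('tin',(253,200),.036),('plat',(345,165),.068),('tare',(351,215),.047),('barL',(136,159),.216),('barR',(209,159),.216)]: print(n,ray(C,uv,z).round(3))
E
```

```text
far jar lid [0.689 0.006 0.085]
near jar lid [0.581 0.072 0.085]
spool [ 0.558 -0.034  0.068]
tin [0.445 0.023 0.036]
plat [ 0.55  -0.266  0.068]
tare [ 0.394 -0.285  0.047]
barL [0.547 0.352 0.216]
barR [0.546 0.147 0.216]
```

View pics/c1.png

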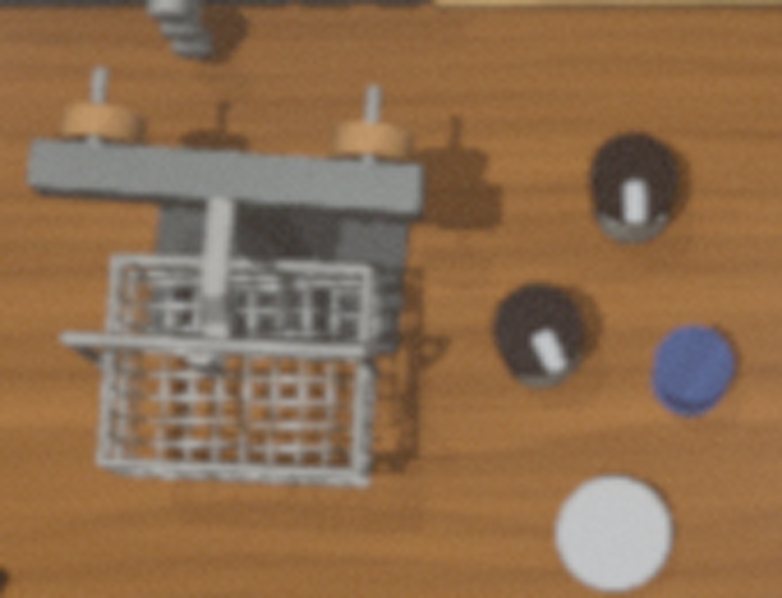

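View pics/c2.png

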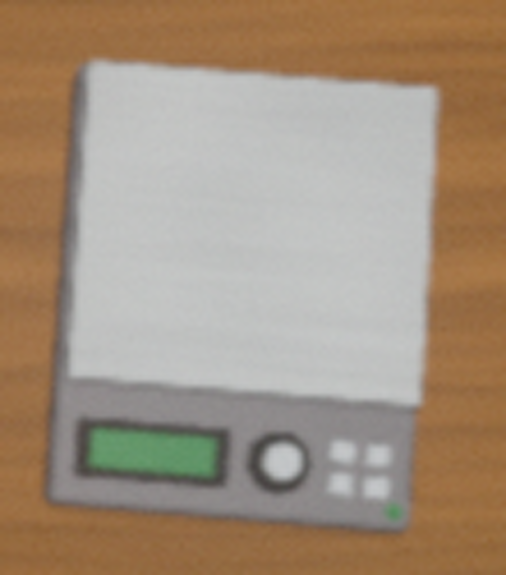

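View pics/c3.png

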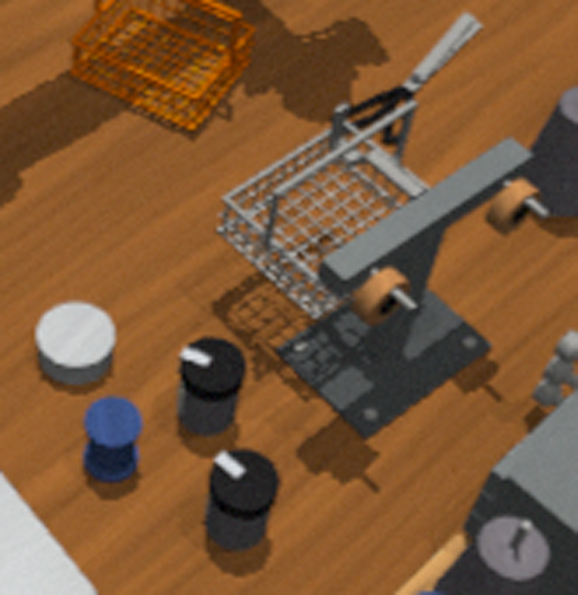

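View pics/c4.png

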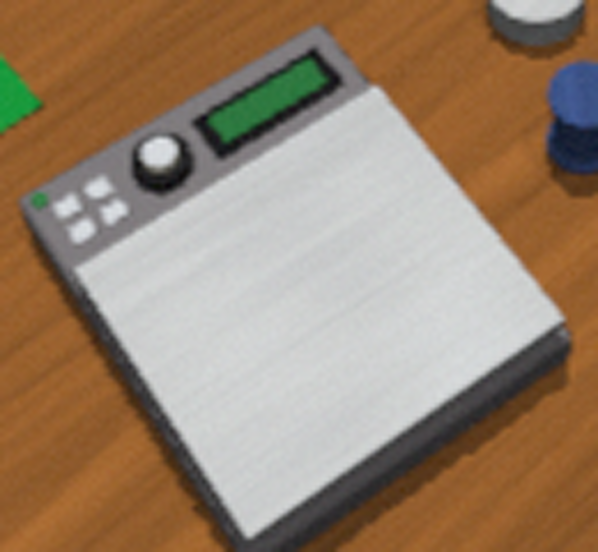

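The two jar candidates in the top view are (258,125), at about (0.69,0.01), and (237,157), at about (0.58,0.07). The farther one from the base is at (258,125). Its lid is black with a white strip pointing towards -x, so I take that one. The orange basket has the wrong colour, so the grey wire one on the hook is meant. Next I'll fit the scale and the stand.

Run:
```python
from h import *
from scipy.optimize import least_squares
T=cam('top');S=cam('scene')
o2=lambda p:(290+p[0]/4.6,115+p[1]/4.6)
o1=lambda p:(120+p[0]/4.6,85+p[1]/4.6)
o3=lambda p:(235+p[0]/3.5,105+p[1]/3.5)
o4=lambda p:(140+p[0]/4.6,205+p[1]/4.6)
# scale local (origin at platform centre): 
loc=np.array([[.11,.12,.068],[.11,-.12,.068],[-.11,-.12,.068],[-.11,.12,.068],[-.155,.056,.047]])
top=np.array([o2(p) for p in [(86,62),(437,88),(420,404),(68,378),(153,453)]])
sc=np.array([o4(p) for p in [(565,325),(248,540),(75,268),(375,88),(272,103)]])
def f(p,w=False):
    c,s=np.cos(p[2]),np.sin(p[2]);P=loc.copy();P[:,0]=p[0]+c*loc[:,0]-s*loc[:,1];P[:,1]=p[1]+s*loc[:,0]+c*loc[:,1]
    a=(proj(T,P)-top);b=proj(S,P)-sc
    return np.r_[a.ravel(),b.ravel()]
q=least_squares(f,[.55,-.266,0],loss='soft_l1');p=q.x;print('scale',p[:2].round(4),np.degrees(p[2]).round(2));print(f(p).reshape(-1,2).round(1))
c,s=np.cos(p[2]),np.sin(p[2])
print('tare xy',p[0]+c*-.155+s*.03,p[1]+s*-.155-c*.03, tri([(T,o2((282,462))),(S,o4((158,152)))]))
# bar
bl=tri([(T,o1((64,340))),(S,o3((413,105)))]);br=tri([(T,o1((378,351))),(S,o3((277,191)))]);print('bar',bl,br)
print('jarA',tri([(T,o1((635,173))),(S,o3((243,481)))]),'B',tri([(T,o1((541,330))),(S,o3((212,368)))]))
print('spool',tri([(T,o1((696,365))),(S,o3((112,422)))]),'tin',tri([(T,o1((613,533))),(S,o3((75,336)))]))
print('hooktip?',tri([(T,o1((203,358))),(S,o3((338,110)))]))
# crossbar front edge
for q in [(30,188),(418,213)]: print('xbar',ray(T,o1(q),.23).round(4))
for q in [(635,183),(635,221)]: print('strip',ray(T,o1(q),.0855).round(4))
```

```text
scale [ 0.5511 -0.2661] -5.01
[[ 0.5 -1.1]
 [ 0.  -0.8]
 [ 0.2 -0.3]
 [-0.3 -0.7]
 [-0.3 -0.6]
 [ 0.  -1.8]
 [-0.4 -0.1]
 [-0.8 -0.1]
 [ 0.1 -1.4]
 [-1.1 -0.8]]
tare xy 0.39411598917626667 -0.2824041583870283 (array([ 0.39245338, -0.28240957,  0.05965415]), np.float64(0.0005546870234633178))
bar (array([0.54894902, 0.3600038 , 0.21090474]), np.float64(0.0007394420389849768)) (array([0.54135884, 0.16931594, 0.22381728]), np.float64(0.006810013200615335))
jarA (array([0.68415955, 0.00576117, 0.0823963 ]), np.float64(5.842723630093998e-05)) B (array([0.57851537, 0.07180328, 0.07656516]), np.float64(0.0024301910599151106))
spool (array([ 0.55522378, -0.03386298,  0.06576425]), np.float64(0.0019726921186671766)) tin (array([0.44298368, 0.02270453, 0.02954661]), np.float64(0.0005578407750707853))
hooktip? (array([0.5291746 , 0.2659272 , 0.25332757]), np.float64(0.0005640507021315987))
xbar [0.639  0.3771 0.23  ]
xbar [0.6217 0.141  0.23  ]
strip [0.6764 0.0059 0.0855]
strip [0.6501 0.0062 0.0855]
```

```bash
cat >> h.py <<'E'
from scipy.spatial.transform import Rotation as Ro
def Rt(ang_y):  # tool down, y axis heading ang_y (deg, world)
    a=np.radians(ang_y);y=np.array([np.cos(a),np.sin(a),0]);x=np.array([0,0,-1.]);return np.c_[x,y,np.cross(x,y)]
def inc(p,ang_y):
    s=r.sense();R=s['ee_rot'];rv=Ro.from_matrix(R.T@Rt(ang_y)).as_rotvec(degrees=True);d=R.T@(np.array(p)-s['tcp_pos'])
    print('turn',rv.round(2),'shift',d.round(4),'| t',round(s['time_s'],2),'tcp',s['tcp_pos'].round(4),'F',s['wrist_force'].round(1),'w',round(s['gripper_width']*87,1))
E
python3 -c "
from h import *
inc((.546,.23,.33),-180-2.3)
inc((.35,.45,.33),-180-2.3)"
```

```text
turn [ 6.961e+01 -6.000e-02 -8.000e-02] shift [-0.0999  0.2019 -0.4152] | t 0.15 tcp [0.2408 0.5763 0.2297] F [ 0.  -0.1  0.1] w 87.4
turn [ 6.961e+01 -6.000e-02 -8.000e-02] shift [-0.1001  0.0745 -0.1495] | t 0.15 tcp [0.2408 0.5763 0.2297] F [ 0.  -0.1  0.1] w 87.4
```

Request:
move_arm(increments=[7, 0, 0, -0.04, 0, -0.01, 0.087, 14, 0, 0, -0.08, 0.005, -0.03, 0.087, 21, 0, 0, -0.1, 0.02, -0.06, 0.087, 28, 0, 0, -0.1, 0.04, -0.09, 0.087, 35, 0, 0, -0.1, 0.06, -0.125, 0.087, 42, 0, 0, -0.1, 0.08, -0.16, 0.087, 49, 0, 0, -0.1, 0.1, -0.2, 0.087, 56, 0, 0, -0.1, 0.12, -0.235, 0.087, 63, 0, 0, -0.1, 0.14, -0.27, 0.087, 69.6, 0, 0, -0.1, 0.155, -0.31, 0.087, 69.6, 0, 0, -0.1, 0.17, -0.345, 0.087, 69.6, 0, 0, -0.1, 0.19, -0.38, 0.087])

```text
time_s: 1.15
tcp_pos: [0.5195, 0.2534, 0.3302]
ee_rot: [[-0.0, -0.999, 0.04], [-0.0, 0.04, 0.999], [-1.0, 0.0, -0.0]]
wrist_force: [1.3, 1.0, 0.3]
gripper_width: 0.992
```

```bash
python3 -c "
from h import *
inc((.546,.23,.33),-180-2.3)"
```

```text
turn [ 0.02 -0.01 -0.02] shift [ 0.0002 -0.0275 -0.0223] | t 1.15 tcp [0.5195 0.2534 0.3302] F [1.3 1.  0.3] w 86.3
```

Request:
move_arm(increments=[0, 0, 0, 0, -0.0265, -0.0223, 0.087, 0, 0, 0, 0, -0.0265, -0.0223, 0.087, 0, 0, 0, 0, -0.0265, -0.0223, 0.087, 0, 0, 0, 0, -0.0265, -0.0223, 0.087])

```text
time_s: 1.48
tcp_pos: [0.5437, 0.2314, 0.3301]
ee_rot: [[-0.001, -0.999, 0.04], [-0.0, 0.04, 0.999], [-1.0, 0.001, -0.0]]
wrist_force: [-0.1, 0.5, -0.0]
gripper_width: 0.998
```

```bash
python3 -c "
from h import *
inc((.546,.23,.33),-180-2.3)
C=cam('wrist')
im=r.capture('wrist')[:,:,::-1]
cv2.imwrite('pics/w1.png',im)
for P in [(.546,.265,.216),(.5455,.23,.216),(.5275,.2654,.257)]: print(proj(C,P).round(1))
"
```

```text
turn [-0.01 -0.02 -0.05] shift [ 0.0001 -0.0023 -0.0013] | t 1.48 tcp [0.5437 0.2314 0.3301] F [-0.1  0.5 -0. ] w 86.8
[[255.6 230. ]]
[[254.6 193.4]]
[[279.  250.5]]
```

View pics/w1.png

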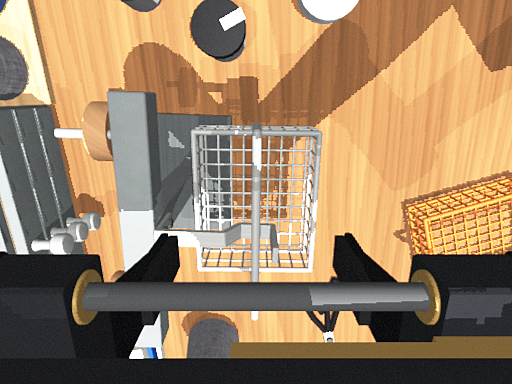

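The wrist view shows the bar running vertically, from about (259,125) to (255,318). The hook's strap crosses under it at about (258,232), with the upturned tip at (278,240).

```bash
python3 -c "
from h import *
im=cv2.imread('pics/w1.png')
crop(im,180,330,110,280,3.5,'pics/c5.png')
"
```

```text
(no output)
```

View pics/c5.png

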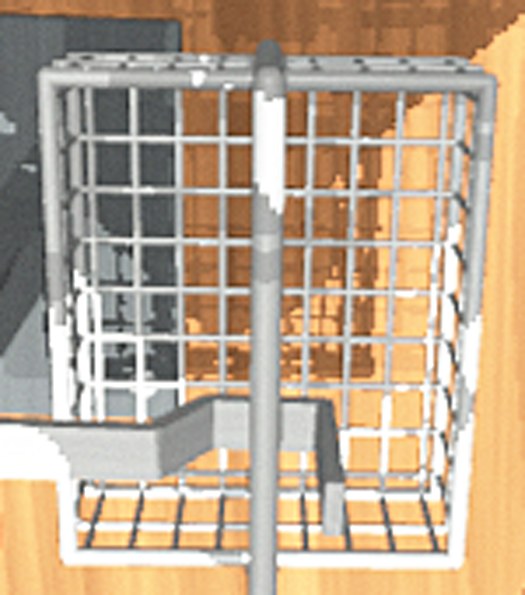

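```bash
python3 -c "
from h import *
C=cam('wrist')
a=ray(C,(180+268/3.5,110+75/3.5),.216);b=ray(C,(180+262/3.5,110+590/3.5),.216);print(a.round(4),b.round(4),np.degrees(np.arctan2(-(b-a)[0],(b-a)[1])))
print(ray(C,(180+268/3.5,110+50/3.5),.216).round(4),ray(C,(255,318),.216).round(4))
print('strap',ray(C,(254,231),.212).round(4),'tip',ray(C,(180+333/3.5,110+505/3.5),.257).round(4))
g=.2325
f=(g-a[1])/(b-a)[1];p=a+f*(b-a);print('grasp pt',p)
inc((p[0],g,.216+.0-.011),-182.3)
"
```

```text
[0.5414 0.1769 0.216 ] [0.5484 0.3164 0.216 ] -2.8937523010274986
[0.5412 0.1711 0.216 ] [0.5501 0.3618 0.216 ]
strap [0.5473 0.2684 0.212 ] tip [0.5303 0.2693 0.257 ]
grasp pt [0.54419784 0.2325     0.216     ]
turn [ 0.06 -0.   -0.03] shift [ 0.1253 -0.0008  0.0006] | t 1.53 tcp [0.5434 0.2319 0.3303] F [ 0.8  0.3 -0. ] w 86.8
```

Request:
move_arm(increments=[0.5, 0, 0, 0.03, -0.0008, 0.0006, 0.087, 0.5, 0, 0, 0.06, -0.0008, 0.0006, 0.087, 0.5, 0, 0, 0.09, -0.0008, 0.0006, 0.06, 0.5, 0, 0, 0.11, -0.0008, 0.0006, 0.045, 0.5, 0, 0, 0.12, -0.0008, 0.0006, 0.04, 0.5, 0, 0, 0.125, -0.0008, 0.0006, 0.04, 0.5, 0, 0, 0.125, -0.0008, 0.0006, 0.03, 0.5, 0, 0, 0.125, -0.0008, 0.0006, 0.03])

```text
time_s: 2.2
tcp_pos: [0.5452, 0.233, 0.207]
ee_rot: [[0.002, -0.999, 0.047], [0.001, 0.047, 0.999], [-1.0, -0.002, 0.001]]
wrist_force: [0.1, -0.2, -0.4]
gripper_width: 0.633
```

```bash
python3 -c "
from h import *
inc((.5442,.2325,.205),-182.8)
im=r.capture('wrist')[:,:,::-1]
cv2.imwrite('pics/w2.png',im)
"
```

```text
turn [0.09 0.07 0.13] shift [ 0.002   0.001  -0.0005] | t 2.2 tcp [0.5452 0.233  0.207 ] F [ 0.1 -0.2 -0.4] w 55.1
```

View pics/w2.png

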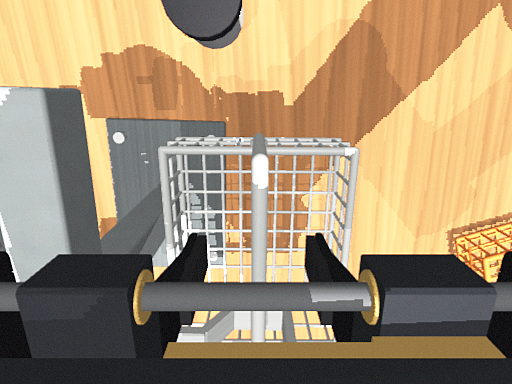

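The open jaws straddle the bar, which shows at column 259. I'll close on it.

Request:
move_arm(increments=[0, 0, 0, 0.001, 0, 0, 0.0, 0, 0, 0, 0.001, 0, 0, 0.0, 0, 0, 0, 0.001, 0, 0, 0.0, 0, 0, 0, 0.001, 0, 0, 0.0, 0, 0, 0, 0.001, 0, 0, 0.0, 0, 0, 0, 0.001, 0, 0, 0.0, 0, 0, 0, 0.001, 0, 0, 0.0, 0, 0, 0, 0.001, 0, 0, 0.0, 0, 0, 0, 0.001, 0, 0, 0.0, 0, 0, 0, 0.001, 0, 0, 0.0, 0, 0, 0, 0.001, 0, 0, 0.0])

```text
time_s: 3.17
tcp_pos: [0.5444, 0.232, 0.2045]
ee_rot: [[-0.001, -0.999, 0.048], [-0.0, 0.048, 0.999], [-1.0, 0.001, -0.0]]
wrist_force: [-1.7, 0.2, 1.0]
gripper_width: 0.079
```

```bash
python3 -c "
from h import *
inc((.5442,.2325,.205),-182.8)"
```

```text
turn [ 0.03 -0.02 -0.04] shift [-0.0005  0.0003  0.0005] | t 3.17 tcp [0.5444 0.232  0.2045] F [-1.7  0.2  1. ] w 6.9
```

Request:
move_arm(increments=[0, 0, 0, -0.003, 0, 0, 0.0, 0, 0, 0, -0.006, 0, 0, 0.0, 0, 0, 0, -0.01, 0, 0, 0.0, 0, 0, 0, -0.014, 0, 0, 0.0, 0, 0, 0, -0.018, 0, 0, 0.0, 0, 0, 0, -0.02, 0, 0, 0.0, 0, 0, 0, -0.02, 0, 0, 0.0])

```text
time_s: 3.75
tcp_pos: [0.5451, 0.2323, 0.2253]
ee_rot: [[0.001, -0.999, 0.048], [0.001, 0.048, 0.999], [-1.0, -0.001, 0.001]]
wrist_force: [-0.1, 0.9, -2.7]
gripper_width: 0.077
```

```bash
python3 -c "
from h import *
inc((.5442,.2325,.257),-182.8); print(r.sense()['moment'])
im=r.capture('wrist')[:,:,::-1]
cv2.imwrite('pics/w3.png',im)
im=r.capture('scene')[:,:,::-1]
crop(im,275,420,90,230,4,'pics/s3.png')
"
```

```text
turn [0.02 0.05 0.07] shift [-0.0317  0.0009  0.0002] | t 3.75 tcp [0.5451 0.2323 0.2253] F [-0.1  0.9 -2.7] w 6.7
[-0.03589733 -0.07461019 -0.02053075]
```

View pics/w3.png

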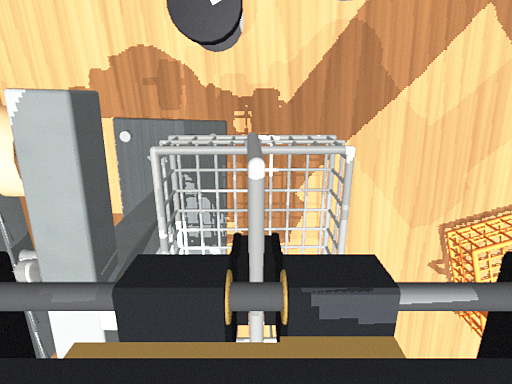

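View pics/s3.png

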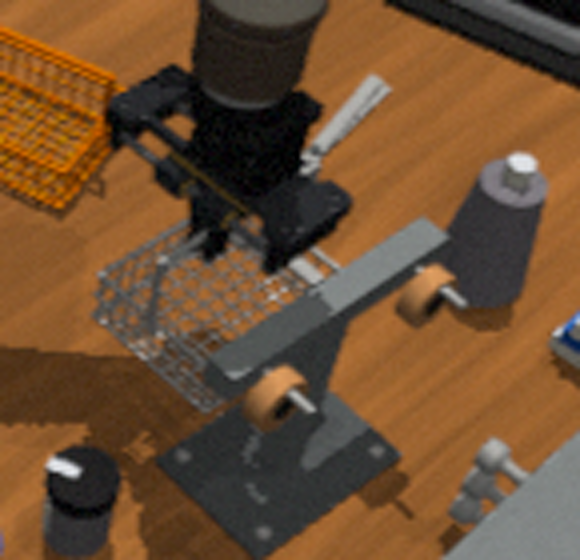

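Request:
move_arm(increments=[0, 0, 0, -0.005, 0, 0, 0.0, 0, 0, 0, -0.01, 0, 0, 0.0, 0, 0, 0, -0.015, 0, 0, 0.0, 0, 0, 0, -0.02, 0, 0, 0.0, 0, 0, 0, -0.025, 0, 0, 0.0, 0, 0, 0, -0.03, 0, 0, 0.0, 0, 0, 0, -0.033, 0, 0, 0.0, 0, 0, 0, -0.033, 0, 0, 0.0])

```text
time_s: 4.52
tcp_pos: [0.5451, 0.2323, 0.2587]
ee_rot: [[0.002, -0.999, 0.048], [0.001, 0.048, 0.999], [-1.0, -0.002, 0.001]]
wrist_force: [0.1, -0.2, -3.6]
gripper_width: 0.079
```

```bash
python3 -c "
from h import *
inc((.5442,.2325,.257),-182.8); print(r.sense()['moment'])
C=cam('wrist')
im=r.capture('wrist')[:,:,::-1]
cv2.imwrite('pics/w4.png',im)
im=r.capture('scene')[:,:,::-1]
crop(im,275,420,90,230,4,'pics/s4.png')
s=r.sense();print('bar end expected',proj(C,s['tcp_pos']+s['ee_rot']@np.array([[-.011,0,-.056],[-.011,0,-.061],[-.011,0,.034]]).T[:, :].T[0]), proj(C,s['tcp_pos']+s['ee_rot']@[-.011,0,-.061]))
"
```

```text
turn [0.03 0.06 0.1 ] shift [0.0017 0.0009 0.0002] | t 4.52 tcp [0.5451 0.2323 0.2587] F [ 0.1 -0.2 -3.6] w 6.9
[ 0.00383509 -0.07113612 -0.01586326]
bar end expected [[258.38471541 159.07095356]] [[258.41023625 148.21225068]]
```

View pics/w4.png

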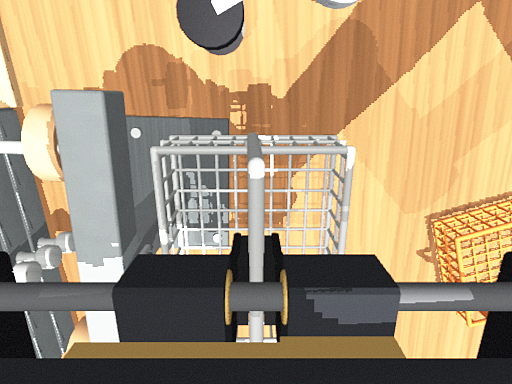

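View pics/s4.png

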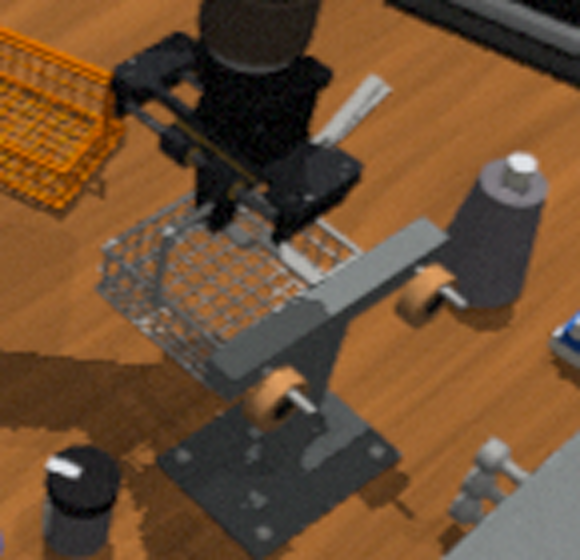

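Request:
move_arm(increments=[0, 0, 0, 0, 0.004, 0, 0.0, 0, 0, 0, 0, 0.012, 0, 0.0, 0, 0, 0, 0, 0.024, 0, 0.0, 0, 0, 0, 0, 0.04, 0, 0.0, 0, 0, 0, 0, 0.056, 0, 0.0, 0, 0, 0, 0, 0.073, 0, 0.0, 0, 0, 0, 0, 0.09, 0, 0.0, 0, 0, 0, 0, 0.104, -0.002, 0.0, 0, 0, 0, 0, 0.116, -0.006, 0.0, 0, 0, 0, 0, 0.124, -0.012, 0.0, 0, 0, 0, 0, 0.13, -0.02, 0.0, 0, 0, 0, 0, 0.134, -0.03, 0.0])

```text
time_s: 5.62
tcp_pos: [0.4086, 0.2081, 0.2576]
ee_rot: [[0.0, -0.999, 0.048], [0.0, 0.048, 0.999], [-1.0, -0.0, 0.0]]
wrist_force: [0.9, -0.2, -3.5]
gripper_width: 0.077
```

```bash
python3 -c "
from h import *
inc((.548,-.30,.27),-185)
im=r.capture('scene')[:,:,::-1]
crop(im,235,420,80,230,4,'pics/s5.png')
"
```

```text
turn [2.28 0.01 0.01] shift [-0.0124 -0.1634 -0.5009] | t 5.62 tcp [0.4086 0.2081 0.2576] F [ 0.9 -0.2 -3.5] w 6.7
```

View pics/s5.png

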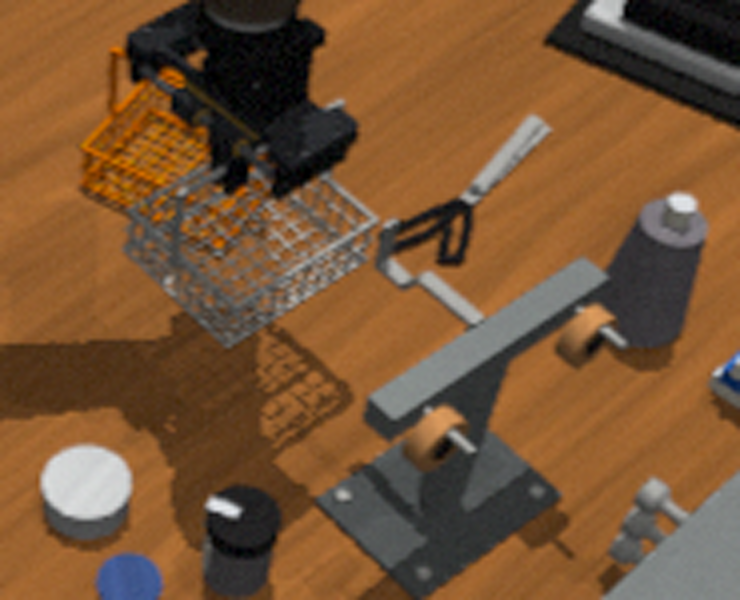

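The basket hangs free of the hook, clear by about 20 mm. I'll carry it across now.

Request:
move_arm(increments=[0, 0, 0, -0.002, -0.002, -0.006, 0.0, 0, 0, 0, -0.004, -0.005, -0.015, 0.0, 0.2, 0, 0, -0.006, -0.01, -0.031, 0.0, 0.4, 0, 0, -0.008, -0.017, -0.052, 0.0, 0.6, 0, 0, -0.01, -0.0255, -0.078, 0.0, 0.8, 0, 0, -0.012, -0.035, -0.107, 0.0, 1, 0, 0, -0.012, -0.044, -0.135, 0.0, 1.2, 0, 0, -0.012, -0.053, -0.163, 0.0, 1.4, 0, 0, -0.012, -0.0625, -0.192, 0.0, 1.6, 0, 0, -0.012, -0.072, -0.22, 0.0, 1.8, 0, 0, -0.012, -0.081, -0.249, 0.0, 2.3, 0, 0, -0.012, -0.0905, -0.278, 0.0])

```text
time_s: 6.67
tcp_pos: [0.4871, -0.0759, 0.2698]
ee_rot: [[0.001, -0.996, 0.09], [-0.0, 0.09, 0.996], [-1.0, -0.001, -0.0]]
wrist_force: [1.0, 1.0, -3.2]
gripper_width: 0.078
```

Request:
move_arm(increments=[0, 0, 0, 0, -0.008, -0.028, 0.0, 0, 0, 0, 0, -0.016, -0.056, 0.0, 0, 0, 0, 0, -0.024, -0.084, 0.0, 0, 0, 0, 0, -0.032, -0.112, 0.0, 0, 0, 0, 0, -0.04, -0.138, 0.0, 0, 0, 0, 0, -0.046, -0.161, 0.0, 0, 0, 0, 0, -0.051, -0.181, 0.0, 0, 0, 0, 0, -0.055, -0.197, 0.0, 0, 0, 0, 0, -0.059, -0.209, 0.0, 0, 0, 0, 0, -0.061, -0.217, 0.0, 0, 0, 0, 0, -0.062, -0.221, 0.0, 0, 0, 0, 0, -0.062, -0.221, 0.0])

```text
time_s: 7.67
tcp_pos: [0.5286, -0.2998, 0.2692]
ee_rot: [[-0.0, -0.996, 0.089], [0.0, 0.089, 0.996], [-1.0, 0.0, 0.0]]
wrist_force: [0.2, 0.2, -3.7]
gripper_width: 0.075
```

```bash
python3 -c "
from h import *
inc((.548,-.30,.27),-185)
im=r.capture('top')[:,:,::-1]
crop(im,280,420,100,240,4,'pics/t6.png')
im=r.capture('scene')[:,:,::-1]
crop(im,120,290,160,310,4,'pics/s6.png')
C=cam('wrist')
im=r.capture('wrist')[:,:,::-1]
cv2.imwrite('pics/w6.png',im)
"
```

```text
turn [-0.13  0.   -0.02] shift [-0.0008 -0.0194  0.0015] | t 7.67 tcp [ 0.5286 -0.2998  0.2692] F [ 0.2  0.2 -3.7] w 6.5
```

View pics/w6.png

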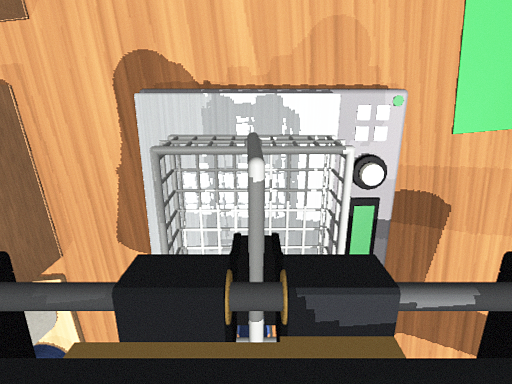

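View pics/s6.png

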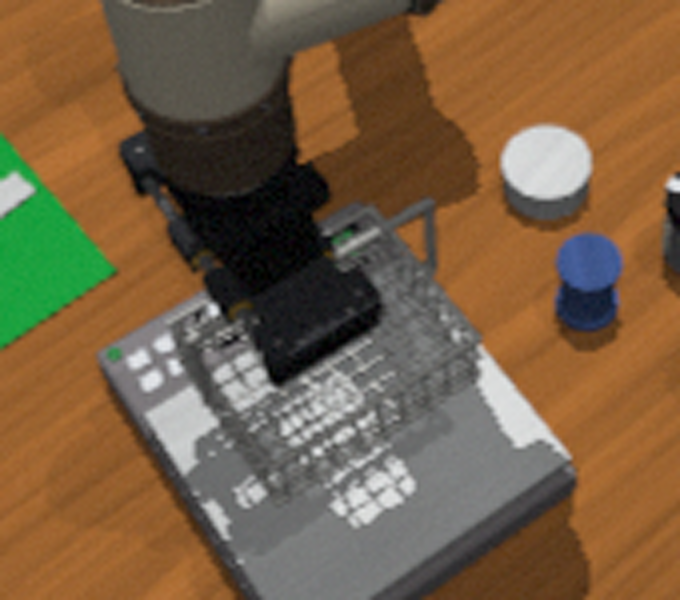

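View pics/t6.png

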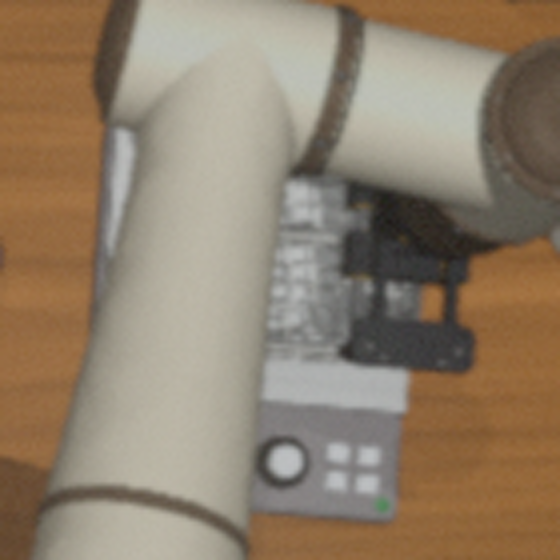

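```bash
python3 -c "
from h import *
im=cv2.imread('pics/w6.png')
crop(im,120,420,80,260,2.6,'pics/c6.png')
C=cam('wrist')
for z in (.05,.06): print('tare',ray(C,(372,174),z).round(4))
p=np.array([.5511,-.2661]);a=np.radians(-5);R=np.array([[np.cos(a),-np.sin(a)],[np.sin(a),np.cos(a)]])
for l,z in [((.11,-.12),.068),((-.11,-.12),.068),((-.11,.0),.068),((-.155,-.03),.055),((-.155,.056),.047)]: print(l,proj(C,np.r_[p+R@l,z]).round(1))
"
```

```text
tare [ 0.3909 -0.2791  0.05  ]
tare [ 0.3944 -0.2818  0.06  ]
(0.11, -0.12) [[134.5  92.8]]
(-0.11, -0.12) [[341.8  92.6]]
(-0.11, 0.0) [[333.5 200. ]]
(-0.155, -0.03) [[370.8 172.4]]
(-0.155, 0.056) [[361.5 236. ]]
```

View pics/c6.png

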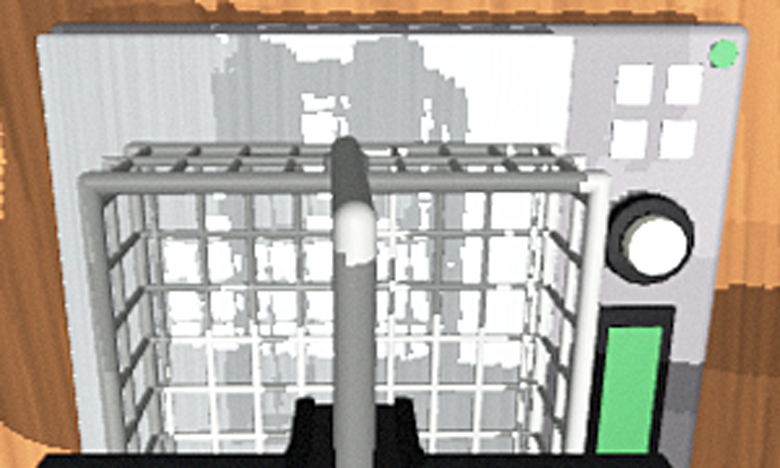

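```bash
python3 -c "
from h import *
C=cam('wrist');s=r.sense();R=s['ee_rot'];t=s['tcp_pos']
c=t+.034*R[:,2]
for lx in (.07,-.07):
  P=c+ -.085*R[:,2] - lx*R[:,1]; P[2]=t[2]+.011-.128+.055; print(proj(C,P).round(1))
m=(ray(C,(150,148.5),.2075)+ray(C,(352.7,148.5),.2075))/2;print(m, m+.085*R[:,2],c, ray(C,(352.7,148.5),.2075)-ray(C,(150,148.5),.2075))
e=ray(C,(253.3,133.5),.276);print('bar end',e,(e-t)@R)
"
```

```text
[[153.9 146.1]]
[[360.2 146. ]]
[ 0.52803516 -0.34781898  0.2075    ] [ 0.53548957 -0.26314649  0.20752834] [ 0.53149456 -0.26448648  0.26966139] [-0.13741445  0.012109    0.        ]
bar end [ 0.52448398 -0.36567165  0.276     ] [-0.00637239 -0.00189037 -0.06740801]
```

Request:
move_arm(increments=[0, 0, 0, 0.01, -0.004, 0, 0.0, 0, 0, 0, 0.022, -0.008, 0, 0.0, 0, 0, 0, 0.036, -0.012, -0.0005, 0.0, 0, 0, 0, 0.05, -0.015, -0.0006, 0.0, 0, 0, 0, 0.062, -0.0157, -0.0006, 0.0, 0, 0, 0, 0.07, -0.0157, -0.0006, 0.0, 0, 0, 0, 0.074, -0.0157, -0.0006, 0.0, 0, 0, 0, 0.074, -0.0157, -0.0006, 0.0, 0, 0, 0, 0.074, -0.0157, -0.0006, 0.0])

```text
time_s: 8.57
tcp_pos: [0.5443, -0.301, 0.1956]
ee_rot: [[0.0, -0.996, 0.088], [-0.0, 0.088, 0.996], [-1.0, -0.0, -0.0]]
wrist_force: [-0.0, -0.4, -4.3]
gripper_width: 0.081
```

```bash
python3 -c "
from h import *
inc((.545,-.30,.185),-185)
C=cam('wrist')
im=r.capture('wrist')[:,:,::-1]
cv2.imwrite('pics/w7.png',im)
crop(im,120,420,80,260,2.6,'pics/c7.png')
"
```

```text
turn [-0.05 -0.02  0.01] shift [ 0.0106 -0.0006  0.0011] | t 8.57 tcp [ 0.5443 -0.301   0.1956] F [-0.  -0.4 -4.3] w 7.0
```

View pics/c7.png

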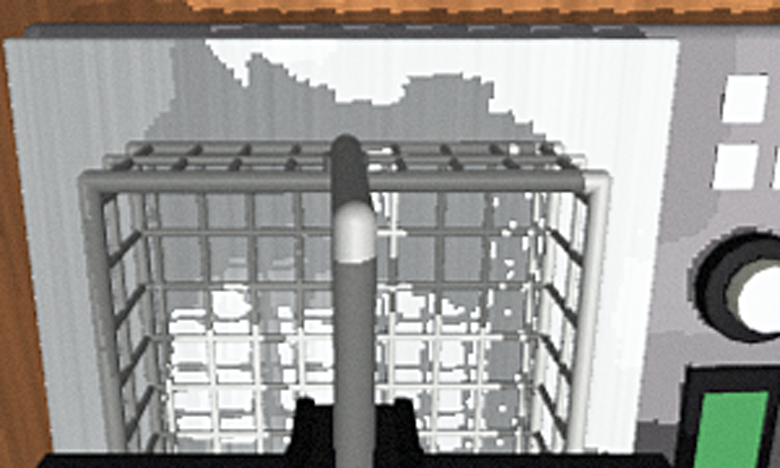

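Request:
move_arm(increments=[0, 0, 0, 0.003, 0, 0, 0.0, 0, 0, 0, 0.006, 0, 0, 0.0, 0, 0, 0, 0.008, 0, 0, 0.0, 0, 0, 0, 0.01, 0, 0, 0.0, 0, 0, 0, 0.01, 0, 0, 0.0])

```text
time_s: 9.03
tcp_pos: [0.5444, -0.3015, 0.1859]
ee_rot: [[0.001, -0.996, 0.088], [-0.001, 0.088, 0.996], [-1.0, -0.001, -0.001]]
wrist_force: [1.2, -1.5, -2.1]
gripper_width: 0.079
```

```bash
python3 -c "
from h import *
inc((.545,-.30,.185),-185)"
```

```text
turn [-0.08 -0.05  0.07] shift [ 0.0009 -0.0004  0.0015] | t 9.03 tcp [ 0.5444 -0.3015  0.1859] F [ 1.2 -1.5 -2.1] w 6.9
```

Contact is starting, with the vertical force down from -4 to -2 N. I'll go 2 mm lower.

Request:
move_arm(increments=[0, 0, 0, 0.001, 0, 0, 0.0, 0, 0, 0, 0.002, 0, 0, 0.0, 0, 0, 0, 0.002, 0, 0, 0.0, 0, 0, 0, 0.002, 0, 0, 0.0])

```text
time_s: 9.37
tcp_pos: [0.5449, -0.3019, 0.1848]
ee_rot: [[0.002, -0.996, 0.088], [-0.002, 0.088, 0.996], [-1.0, -0.003, -0.002]]
wrist_force: [0.9, -4.4, 1.0]
gripper_width: 0.074
```

```bash
python3 -c "
from h import *
inc((.545,-.30,.185),-185)
C=cam('wrist')
im=r.capture('wrist')[:,:,::-1]
cv2.imwrite('pics/w8.png',im)
crop(im,120,420,80,260,2.6,'pics/c8.png')
p=np.array([.5511,-.2661]);a=np.radians(-5);R=np.array([[np.cos(a),-np.sin(a)],[np.sin(a),np.cos(a)]])
for l,z in [((.07,-.085),.123),((-.07,-.085),.123),((.11,-.12),.068),((-.11,-.12),.068)]:
  q=proj(C,np.r_[p+R@l,z])[0]; print(l,q.round(1),((q-[120,80])*2.6).round())
"
```

```text
turn [-0.07 -0.1   0.15] shift [-0.0002  0.      0.0019] | t 9.37 tcp [ 0.5449 -0.3019  0.1848] F [ 0.9 -4.4  1. ] w 6.4
(0.07, -0.085) [149.9 149.6] [ 78. 181.]
(-0.07, -0.085) [355.6 149.5] [613. 181.]
(0.11, -0.12) [117.9  95.6] [-5. 41.]
(-0.11, -0.12) [389.1  95.2] [700.  40.]
```

View pics/c8.png

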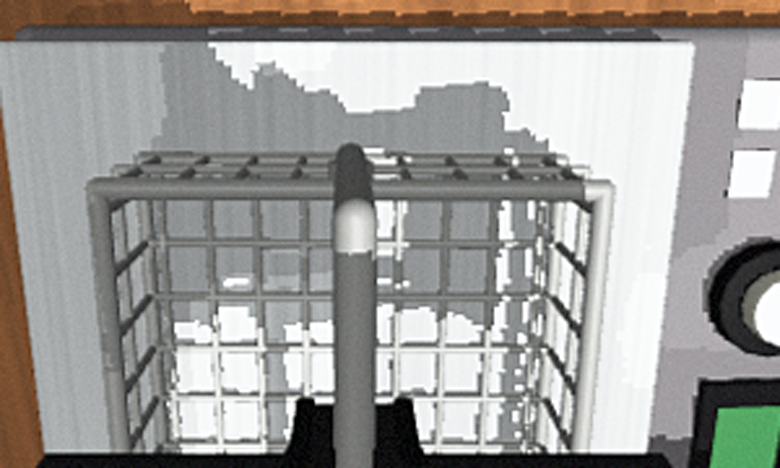

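Request:
move_arm(increments=[0, 0, 0, 0, 0, 0, 0.018, 0, 0, 0, 0, 0, 0, 0.018, 0, 0, 0, 0, 0, 0, 0.018, 0, 0, 0, 0, 0, 0, 0.018])

```text
time_s: 9.75
tcp_pos: [0.5438, -0.3003, 0.1828]
ee_rot: [[-0.001, -0.996, 0.088], [0.001, 0.088, 0.996], [-1.0, 0.002, 0.001]]
wrist_force: [-0.2, -0.1, -0.7]
gripper_width: 0.198
```

```bash
python3 -c "
from h import *
inc((.545,-.30,.185),-185)
im=r.capture('wrist')[:,:,::-1]
cv2.imwrite('pics/w9.png',im)
"
```

```text
turn [-0.07  0.07 -0.09] shift [-0.0022 -0.0012  0.0004] | t 9.75 tcp [ 0.5438 -0.3003  0.1828] F [-0.2 -0.1 -0.7] w 17.2
```

View pics/w9.png

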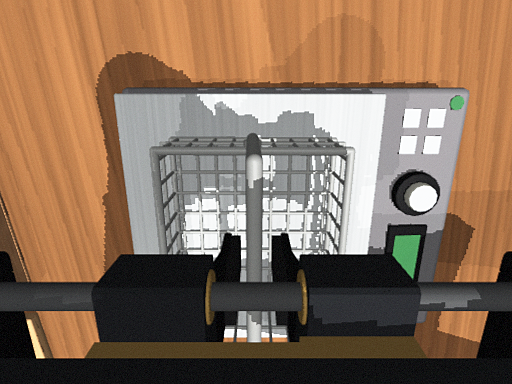

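Request:
move_arm(increments=[0, 0, 0, -0.004, -0.006, 0, 0.018, 0, 0, 0, -0.006, -0.013, 0, 0.018, 0, 0, 0, -0.006, -0.02, 0, 0.018, 0, 0, 0, -0.004, -0.028, 0, 0.018, 0, 0, 0, 0.003, -0.036, 0, 0.018, 0, 0, 0, 0.009, -0.044, 0, 0.018, 0, 0, 0, 0.016, -0.051, 0, 0.018, 0, 0, 0, 0.024, -0.058, 0, 0.018, 0, 0, 0, 0.032, -0.064, 0, 0.018, 0, 0, 0, 0.039, -0.068, 0, 0.018, 0, 0, 0, 0.044, -0.07, 0, 0.018, 0, 0, 0, 0.044, -0.07, 0, 0.018])

```text
time_s: 10.8
tcp_pos: [0.614, -0.3071, 0.1377]
ee_rot: [[-0.001, -0.996, 0.088], [0.001, 0.088, 0.996], [-1.0, 0.001, 0.0]]
wrist_force: [0.9, 0.4, -0.3]
gripper_width: 0.208
```

```bash
python3 -c "
from h import *
inc((.545,-.30,.185),-185)
im=r.capture('wrist')[:,:,::-1]
cv2.imwrite('pics/w10.png',im)
im=r.capture('scene')[:,:,::-1]
crop(im,120,290,180,320,4,'pics/s10.png')
"
```

```text
turn [-0.08  0.02 -0.08] shift [-0.0472  0.0694  0.001 ] | t 10.8 tcp [ 0.614  -0.3071  0.1377] F [ 0.9  0.4 -0.3] w 18.1
```

View pics/w10.png

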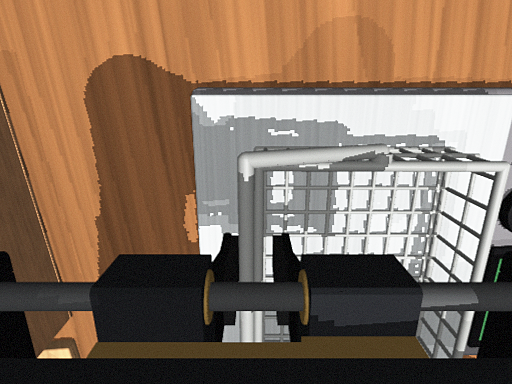

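View pics/s10.png

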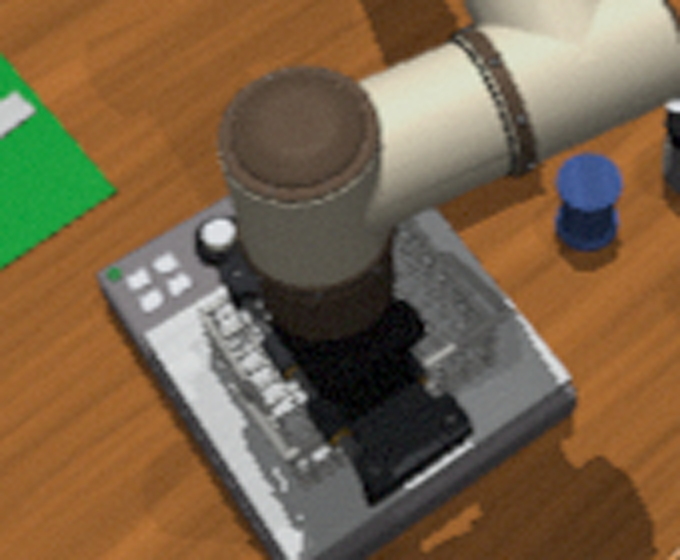

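The bar leans on the rear finger at about 1.2 rad. I'll open, rise clear of it, and then turn towards the tare button.

Request:
move_arm(increments=[0, 0, 0, 0, 0, 0, 0.04, 0, 0, 0, 0, 0, 0, 0.04, 0, 0, 0, -0.002, 0, 0, 0.04, 0, 0, 0, -0.01, 0, 0, 0.04, 0, 0, 0, -0.03, 0, 0, 0.04, 0, 0, 0, -0.06, 0, 0, 0.04, 0, 0, 0, -0.09, 0.01, 0, 0.04, 0, 0, 0, -0.12, 0.025, 0, 0.04, 0, 0, 0, -0.12, 0.04, 0, 0.04, 0, 0, 0, -0.12, 0.05, 0, 0.04])

```text
time_s: 11.73
tcp_pos: [0.5639, -0.3032, 0.264]
ee_rot: [[0.006, -0.996, 0.089], [-0.002, 0.089, 0.996], [-1.0, -0.007, -0.002]]
wrist_force: [-0.3, 0.8, -0.5]
gripper_width: 0.458
```

```bash
python3 -c "
from h import *
inc((.394,-.2824,.10),-275)
im=r.capture('wrist')[:,:,::-1]
cv2.imwrite('pics/w11.png',im)
"
```

```text
turn [89.92  0.23  0.36] shift [0.1628 0.1721 0.0059] | t 11.73 tcp [ 0.5639 -0.3032  0.264 ] F [-0.3  0.8 -0.5] w 39.9
```

View pics/w11.png

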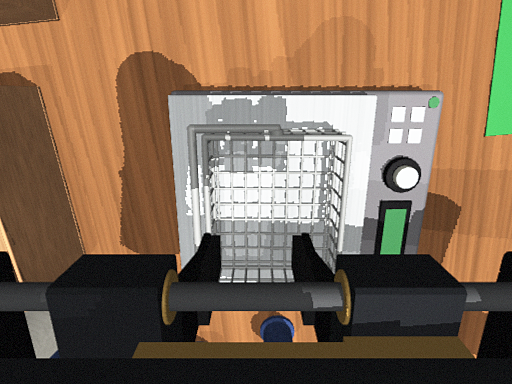

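The handle lies flat on the back side and the basket stands square. I'll turn 90° and move over the tare button.

Request:
move_arm(increments=[7, 0, 0, 0, 0.015, 0, 0.0, 14, 0, 0, 0, 0.03, 0, 0.0, 21, 0, 0, 0, 0.045, 0, 0.0, 28, 0, 0, 0, 0.06, 0.001, 0.0, 35, 0, 0, 0, 0.075, 0.002, 0.0, 42, 0, 0, 0, 0.09, 0.003, 0.0, 49, 0, 0, 0, 0.105, 0.004, 0.0, 56, 0, 0, 0, 0.12, 0.005, 0.0, 63, 0, 0, 0, 0.135, 0.006, 0.0, 70, 0, 0, 0, 0.15, 0.006, 0.0, 77, 0, 0, 0, 0.165, 0.006, 0.0, 84, 0, 0, 0, 0.172, 0.006, 0.0])

```text
time_s: 12.78
tcp_pos: [0.3918, -0.2814, 0.2602]
ee_rot: [[0.0, -0.01, 1.0], [-0.0, 1.0, 0.01], [-1.0, -0.0, 0.0]]
wrist_force: [-0.9, 0.1, -0.0]
gripper_width: 0.006
```

```bash
python3 -c "
from h import *
inc((.394,-.2824,.10),-275)
"
```

```text
turn [5.56 0.01 0.  ] shift [ 0.1602 -0.001   0.0022] | t 12.78 tcp [ 0.3918 -0.2814  0.2602] F [-0.9  0.1 -0. ] w 0.5
```

Request:
move_arm(increments=[5.5, 0, 0, 0.03, -0.001, 0.002, 0.0, 5.5, 0, 0, 0.065, -0.001, 0.002, 0.0, 5.5, 0, 0, 0.1, -0.001, 0.002, 0.0, 5.5, 0, 0, 0.13, -0.001, 0.002, 0.0, 5.5, 0, 0, 0.155, -0.001, 0.002, 0.0, 5.5, 0, 0, 0.16, -0.001, 0.002, 0.0, 5.5, 0, 0, 0.16, -0.001, 0.002, 0.0])

```text
time_s: 13.37
tcp_pos: [0.3946, -0.2825, 0.0985]
ee_rot: [[-0.004, 0.08, 0.997], [0.001, 0.997, -0.08], [-1.0, 0.001, -0.004]]
wrist_force: [0.5, -0.8, 0.2]
gripper_width: 0.005
```

```bash
python3 -c "
from h import *
inc((.394,-.2824,.07),-275)
C=cam('wrist');print(proj(C,(.394,-.2824,.055)))
im=r.capture('wrist')[:,:,::-1]
cv2.imwrite('pics/w12.png',im)
im=r.capture('scene')[:,:,::-1]
crop(im,120,290,180,320,4,'pics/s12.png')
im=r.capture('top')[:,:,::-1]
crop(im,280,420,100,240,4,'pics/t12.png')
"
```

```text
turn [ 0.44 -0.21 -0.03] shift [ 0.0285 -0.     -0.0005] | t 13.37 tcp [ 0.3946 -0.2825  0.0985] F [ 0.5 -0.8  0.2] w 0.4
[[257.029587   223.31384139]]
```

View pics/w12.png

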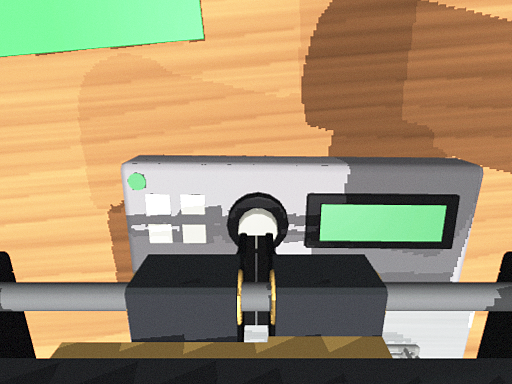

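View pics/s12.png

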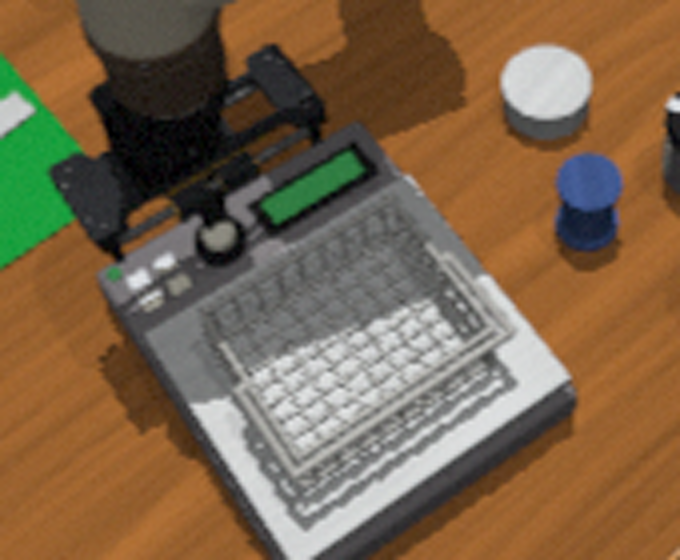

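View pics/t12.png

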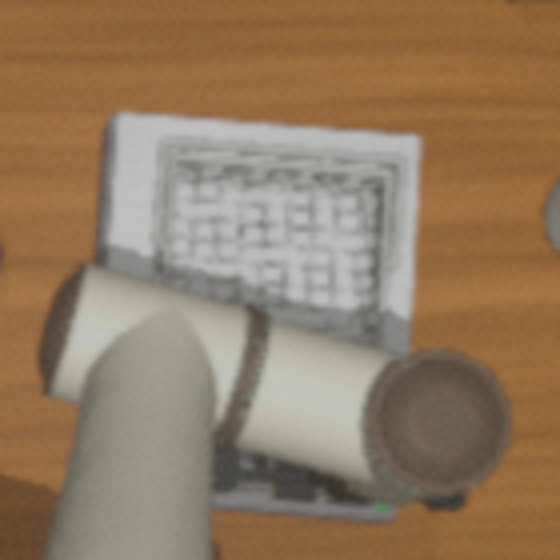

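The basket is empty, its handle lies to the back, and the closed fingertips are over the button at (258,225). I'll press in steps.

Request:
move_arm(increments=[0.4, 0, 0, 0.01, 0, 0, 0.0, 0.4, 0, 0, 0.018, 0, 0, 0.0, 0.4, 0, 0, 0.024, 0, 0, 0.0, 0.4, 0, 0, 0.028, 0, 0, 0.0, 0.4, 0, 0, 0.03, 0, 0, 0.0, 0.4, 0, 0, 0.03, 0, 0, 0.0])

```text
time_s: 14.02
tcp_pos: [0.3955, -0.2827, 0.0697]
ee_rot: [[0.0, 0.086, 0.996], [-0.0, 0.996, -0.086], [-1.0, -0.0, 0.0]]
wrist_force: [-1.2, 0.7, 2.8]
gripper_width: 0.004
```

Request:
move_arm(increments=[0, 0, 0, 0.002, 0, 0, 0.0, 0, 0, 0, 0.004, 0, 0, 0.0, 0, 0, 0, 0.004, 0, 0, 0.0])

```text
time_s: 14.27
tcp_pos: [0.3956, -0.2827, 0.0672]
ee_rot: [[0.0, 0.086, 0.996], [-0.001, 0.996, -0.086], [-1.0, -0.001, 0.0]]
wrist_force: [-3.2, 2.8, 13.3]
gripper_width: 0.005
```

```bash
python3 -c "
from h import *
C=cam('wrist')
inc((.394,-.2824,.07),-275)
im=r.capture('wrist')[:,:,::-1]
crop(im,200,320,160,280,5,'pics/w13.png')
im=r.capture('scene')[:,:,::-1]
crop(im,150,210,215,265,10,'pics/s13.png')
im=cv2.imread('pics/w12.png')
crop(im,200,320,160,280,5,'pics/w12c.png')
"
```

```text
turn [0.08 0.02 0.04] shift [-0.0028  0.0002 -0.0016] | t 14.27 tcp [ 0.3956 -0.2827  0.0672] F [-3.2  2.8 13.3] w 0.4
```

View pics/w13.png

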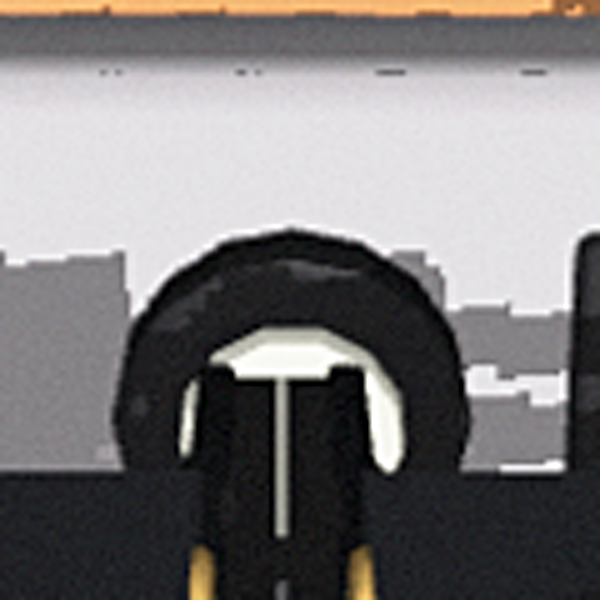

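View pics/s13.png

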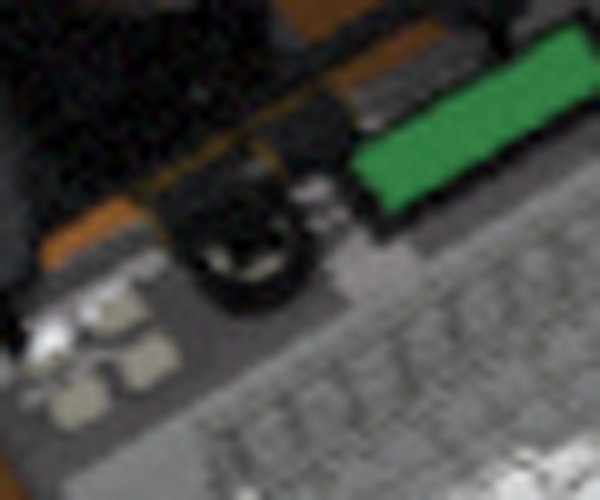

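View pics/w12c.png

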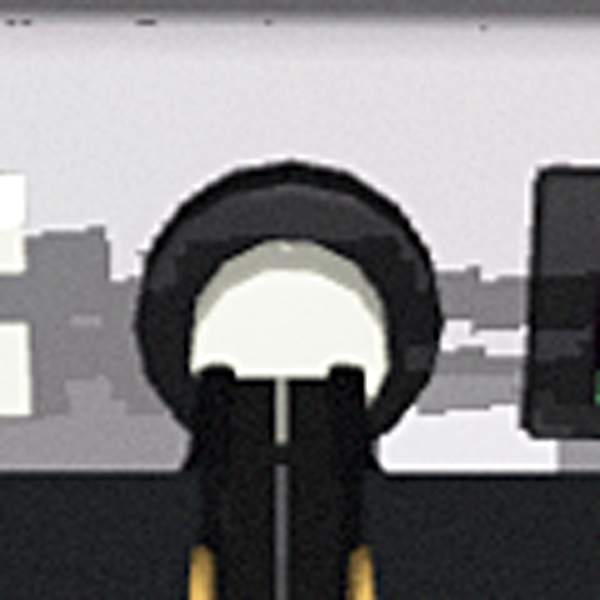

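The button is pushed flush with its bezel at 13 N, which is its stop. I'll release it and go to the jar.

Request:
move_arm(increments=[0, 0, 0, -0.006, 0, 0, 0.0, 0, 0, 0, -0.02, 0, 0, 0.0, 0, 0, 0, -0.05, 0, 0, 0.0, 0, 0, 0, -0.09, 0, 0, 0.02, 0, 0, 0, -0.13, 0, 0, 0.04, 0, 0, 0, -0.17, 0.01, 0, 0.06, 0, 0, 0, -0.19, 0.03, 0.005, 0.087, 0, 0, 0, -0.19, 0.06, 0.015, 0.087, 0, 0, 0, -0.19, 0.09, 0.03, 0.087])

```text
time_s: 15.12
tcp_pos: [0.4331, -0.195, 0.2576]
ee_rot: [[0.005, 0.089, 0.996], [-0.0, 0.996, -0.089], [-1.0, 0.0, 0.005]]
wrist_force: [-0.8, 0.8, -0.8]
gripper_width: 0.375
```

```bash
python3 -c "
from h import *
inc((.65,.006,.26),89.4)
im=r.capture('scene')[:,:,::-1]
crop(im,150,210,215,265,10,'pics/s14.png')
"
```

```text
turn [-4.51  0.27 -0.01] shift [-0.0014  0.2195  0.1981] | t 15.12 tcp [ 0.4331 -0.195   0.2576] F [-0.8  0.8 -0.8] w 32.6
```

View pics/s14.png

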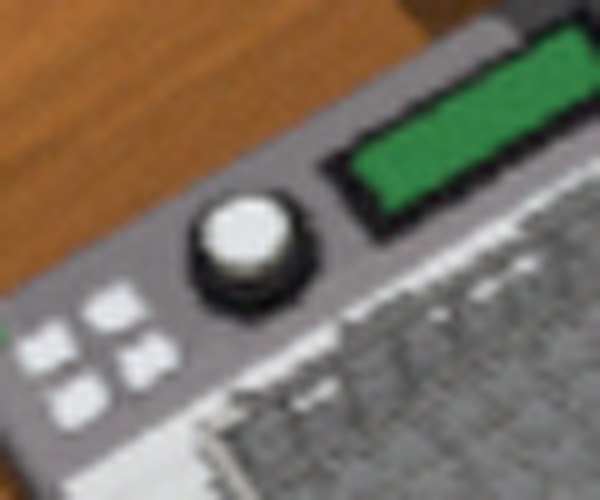

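The button has sprung back up. On to the view over the jar.

Request:
move_arm(increments=[0, 0, 0, 0, 0.02, 0.02, 0.087, -0.5, 0, 0, 0, 0.045, 0.04, 0.087, -1, 0, 0, 0, 0.07, 0.063, 0.087, -2, 0, 0, 0, 0.095, 0.086, 0.087, -3, 0, 0, 0, 0.12, 0.108, 0.087, -4, 0, 0, 0, 0.145, 0.13, 0.087, -4.5, 0, 0, 0, 0.17, 0.153, 0.087, -4.5, 0, 0, 0, 0.19, 0.173, 0.087, -4.5, 0, 0, 0, 0.206, 0.188, 0.087, -4.5, 0, 0, 0, 0.216, 0.196, 0.087, -4.5, 0, 0, 0, 0.2195, 0.198, 0.087, -4.5, 0, 0, 0, 0.2195, 0.198, 0.087])

```text
time_s: 16.17
tcp_pos: [0.6491, 0.0063, 0.2547]
ee_rot: [[-0.001, 0.008, 1.0], [-0.0, 1.0, -0.008], [-1.0, -0.0, -0.001]]
wrist_force: [-0.2, -0.5, -0.5]
gripper_width: 1.0
```

```bash
python3 -c "
from h import *
inc((.686,.006,.12),89.4)
C=cam('wrist')
im=r.capture('wrist')[:,:,::-1]
cv2.imwrite('pics/w15.png',im)
print(proj(C,(.686,.006,.085)))
"
```

```text
turn [ 0.16 -0.08  0.01] shift [0.1347 0.     0.0371] | t 16.17 tcp [0.6491 0.0063 0.2547] F [-0.2 -0.5 -0.5] w 87.0
[[256.81517597 210.42816999]]
```

View pics/w15.png

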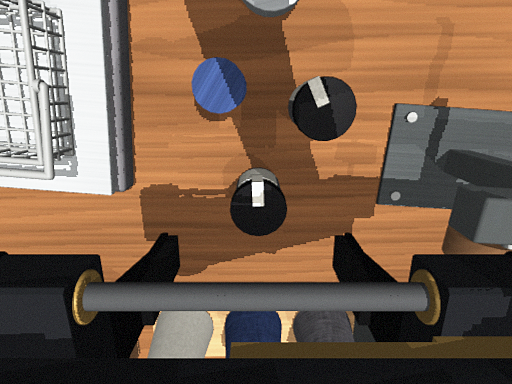

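The two jars are at (259,207) and (324,107) in this wrist view. Image-down is away from the base, so the one at (259,207) is the farther. An enlarged crop will confirm it.

```bash
python3 -c "
from h import *
im=cv2.imread('pics/w15.png')
crop(im,210,310,155,250,6,'pics/c15.png')
C=cam('wrist')
for u in [(259,208),(324,108)]: print(ray(C,u,.085).round(4))
"
```

```text
[0.683  0.0077 0.085 ]
[0.5792 0.0721 0.085 ]
```

View pics/c15.png

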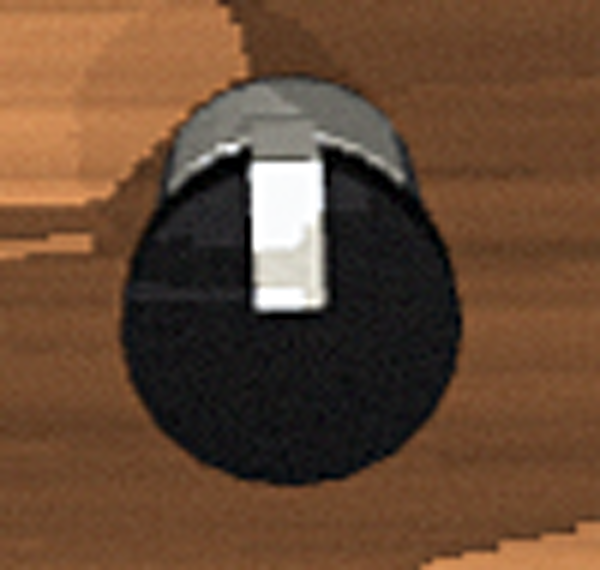

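The strip on the lid at (259,207) points to the base side, so the label faces about 181°. It must end at 175°, so the jar needs a turn of about -6°. Descending over the jar.

Request:
move_arm(increments=[0, 0, 0, 0.015, 0.0005, 0.015, 0.087, 0, 0, 0, 0.04, 0.001, 0.03, 0.087, 0, 0, 0, 0.07, 0.001, 0.0345, 0.087, 0, 0, 0, 0.1, 0.001, 0.0345, 0.087, 0, 0, 0, 0.125, 0.001, 0.0345, 0.087, 0, 0, 0, 0.15, 0.001, 0.0345, 0.087, 0, 0, 0, 0.168, 0.001, 0.0345, 0.087, 0, 0, 0, 0.182, 0.001, 0.0345, 0.087, 0, 0, 0, 0.19, 0.001, 0.0345, 0.087, 0, 0, 0, 0.192, 0.001, 0.0345, 0.087, 0, 0, 0, 0.192, 0.001, 0.0345, 0.087])

```text
time_s: 17.13
tcp_pos: [0.6835, 0.006, 0.0639]
ee_rot: [[-0.0, 0.009, 1.0], [-0.0, 1.0, -0.009], [-1.0, -0.0, -0.0]]
wrist_force: [-0.2, 0.9, -0.2]
gripper_width: 1.001
```

```bash
python3 -c "
from h import *
inc((.6835,.007,.063),89.5)
C=cam('wrist')
im=r.capture('wrist')[:,:,::-1]
cv2.imwrite('pics/w16.png',im)
print(proj(C,(.6835,.007,.085)))
"
```

```text
turn [-0.01 -0.    0.01] shift [0.0009 0.001  0.    ] | t 17.13 tcp [0.6835 0.006  0.0639] F [-0.2  0.9 -0.2] w 87.1
[[259.68265494 276.69247634]]
```

View pics/w16.png

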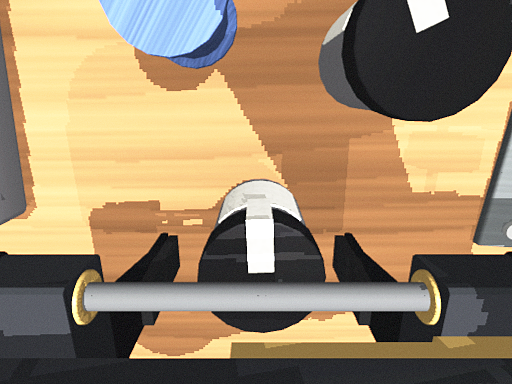

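```bash
python3 -c "
from h import *
im=cv2.imread('pics/w16.png')
crop(im,190,340,170,290,5,'pics/c16.png')
"
```

```text
(no output)
```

View pics/c16.png

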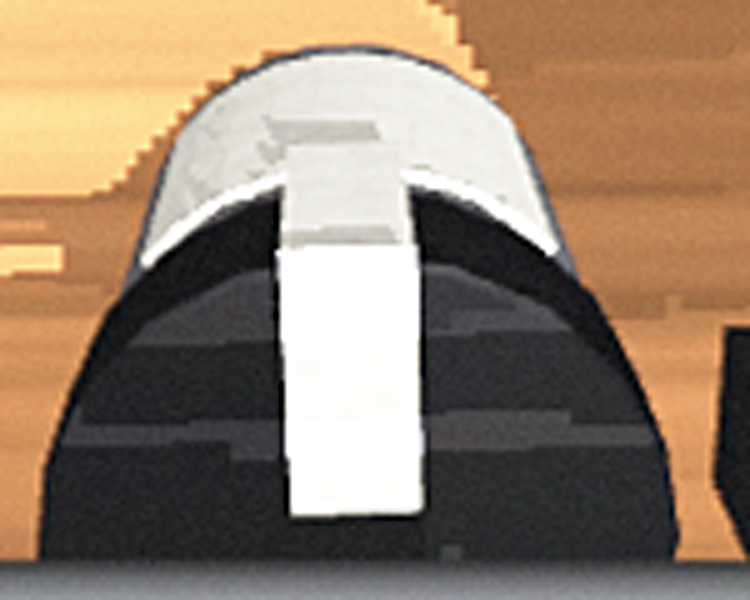

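```bash
python3 -c "
from h import *
C=cam('wrist')
f=lambda p:ray(C,(190+p[0]/5,170+p[1]/5),.0855)[:2]
o=(f((278,248))+f((418,247)))/2;i=(f((290,516))+f((424,512)))/2;d=o-i
print(o,i,np.degrees(np.arctan2(d[1],d[0]))%360, np.linalg.norm(d))
for a,b in [((278,248),(290,516)),((418,247),(424,512))]:
  d=f(a)-f(b);print(np.degrees(np.arctan2(d[1],d[0]))%360)
d=f((278,248))-f((418,247));print(np.degrees(np.arctan2(d[1],d[0])), np.linalg.norm(d))
"
```

```text
[0.65476589 0.0073702 ] [0.68218304 0.00808436] 181.49208924671785 0.027426447800554
181.314110915879
181.67225999984748
-90.0371801241128 0.012642856814743699
```

Request:
move_arm(increments=[0, 0, 0, 0, 0.002, 0.001, 0.087, 0, 0, 0, 0, 0.002, 0.001, 0.07, 0, 0, 0, 0, 0.002, 0.001, 0.064, 0, 0, 0, 0, 0.002, 0.001, 0.0, 0, 0, 0, 0, 0.002, 0.001, 0.0, 0, 0, 0, 0, 0.002, 0.001, 0.0, 0, 0, 0, 0, 0.002, 0.001, 0.0, 0, 0, 0, 0, 0.002, 0.001, 0.0])

```text
time_s: 17.85
tcp_pos: [0.6848, 0.0085, 0.0637]
ee_rot: [[0.0, 0.008, 1.0], [-0.0, 1.0, -0.008], [-1.0, -0.0, 0.0]]
wrist_force: [0.3, -0.2, 0.9]
gripper_width: 0.7
```

Request:
move_arm(increments=[0, 0, 0, -0.003, 0, 0, 0.0, 0, 0, 0, -0.01, 0, 0, 0.0, 0, 0, 0, -0.02, 0, 0, 0.0, 0, 0, 0, -0.03, 0, 0, 0.0, 0, 0, 0, -0.03, 0, 0, 0.0])

```text
time_s: 18.27
tcp_pos: [0.6867, 0.0089, 0.097]
ee_rot: [[0.006, 0.008, 1.0], [0.0, 1.0, -0.008], [-1.0, 0.001, 0.006]]
wrist_force: [0.9, 0.6, -1.9]
gripper_width: 0.702
```

```bash
python3 -c "
from h import *
C=cam('wrist')
inc((.55,-.266,.30),83.3)
im=r.capture('wrist')[:,:,::-1]
cv2.imwrite('pics/w17.png',im)
crop(im,190,340,170,290,5,'pics/c17.png')
"
```

```text
turn [ 6.26  0.32 -0.05] shift [-0.2039 -0.2758 -0.1334] | t 18.27 tcp [0.6867 0.0089 0.097 ] F [ 0.9  0.6 -1.9] w 61.1
```

View pics/c17.png

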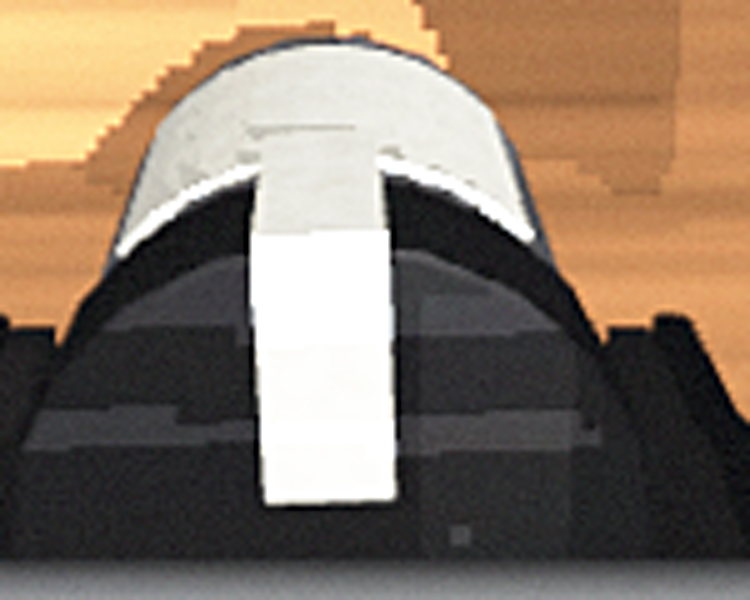

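The jar is held at its lid, 61 mm wide and about 2 N. Lifting it higher and carrying it over the basket, with a turn.

Request:
move_arm(increments=[0, 0, 0, -0.02, 0, 0, 0.0, 0, 0, 0, -0.045, 0, 0, 0.0, 0, 0, 0, -0.075, 0, 0, 0.0, 0, 0, 0, -0.105, -0.003, -0.002, 0.0, 1, 0, 0, -0.13, -0.01, -0.006, 0.0, 2, 0, 0, -0.15, -0.025, -0.014, 0.0, 3, 0, 0, -0.16, -0.045, -0.024, 0.0, 4, 0, 0, -0.165, -0.07, -0.035, 0.0, 5, 0, 0, -0.165, -0.095, -0.047, 0.0, 6, 0, 0, -0.165, -0.12, -0.059, 0.0, 6.8, 0, 0, -0.165, -0.145, -0.071, 0.0, 6.8, 0, 0, -0.165, -0.17, -0.083, 0.0])

```text
time_s: 19.32
tcp_pos: [0.5993, -0.1615, 0.2584]
ee_rot: [[-0.0, 0.127, 0.992], [0.001, 0.992, -0.127], [-1.0, 0.001, -0.0]]
wrist_force: [-0.1, -0.5, -2.2]
gripper_width: 0.7
```

```bash
python3 -c "
from h import *
inc((.5511,-.266,.26),82.7)
"
```

```text
turn [-0.   -0.03 -0.03] shift [-0.0017 -0.1098 -0.0345] | t 19.32 tcp [ 0.5993 -0.1615  0.2584] F [-0.1 -0.5 -2.2] w 60.9
```

Request:
move_arm(increments=[0, 0, 0, 0, -0.02, -0.007, 0.0, 0, 0, 0, 0, -0.042, -0.014, 0.0, 0, 0, 0, 0, -0.064, -0.021, 0.0, 0, 0, 0, 0, -0.083, -0.027, 0.0, 0, 0, 0, 0, -0.098, -0.031, 0.0, 0, 0, 0, 0, -0.107, -0.034, 0.0, 0, 0, 0, 0, -0.1098, -0.0345, 0.0, 0, 0, 0, 0, -0.1098, -0.0345, 0.0, 0, 0, 0, 0, -0.1098, -0.0345, 0.0])

```text
time_s: 20.07
tcp_pos: [0.5525, -0.2647, 0.2584]
ee_rot: [[0.0, 0.126, 0.992], [0.0, 0.992, -0.126], [-1.0, 0.0, 0.0]]
wrist_force: [0.9, 1.0, -3.0]
gripper_width: 0.699
```

```bash
python3 -c "
from h import *
inc((.5511,-.266,.26),82.7)
C=cam('wrist')
im=r.capture('wrist')[:,:,::-1]
cv2.imwrite('pics/w18.png',im)
p=np.array([.5511,-.2661]);a=np.radians(-5);R=np.array([[np.cos(a),-np.sin(a)],[np.sin(a),np.cos(a)]])
for l,z in [((-.07,-.085),.123),((-.07,.085),.123),((-.11,-.12),.068),((-.11,.12),.068)]: print(l,proj(C,np.r_[p+R@l,z])[0].round(1))
"
```

```text
turn [ 0.04  0.   -0.02] shift [-0.0016 -0.0015 -0.0012] | t 20.07 tcp [ 0.5525 -0.2647  0.2584] F [ 0.9  1.  -3. ] w 60.8
(-0.07, -0.085) [155.3 112. ]
(-0.07, 0.085) [349.1 104. ]
(-0.11, -0.12) [131.7  69.4]
(-0.11, 0.12) [371.   59.1]
```

View pics/w18.png

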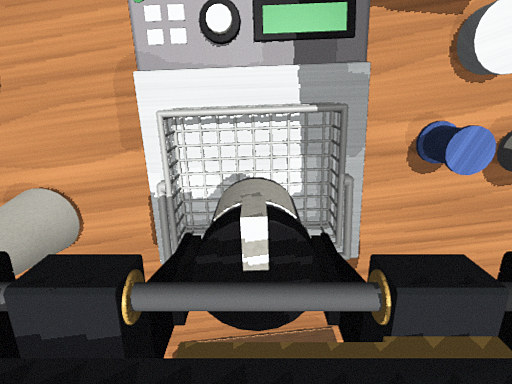

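The basket rim corners show at (157,112) and (346,105), within 1 mm of where I expected them. The jar is centred over the basket. Lowering.

Request:
move_arm(increments=[0, 0, 0, 0.01, -0.001, -0.001, 0.0, 0, 0, 0, 0.025, -0.001, -0.001, 0.0, 0, 0, 0, 0.042, -0.001, -0.001, 0.0, 0, 0, 0, 0.06, -0.001, -0.001, 0.0, 0, 0, 0, 0.078, -0.001, -0.001, 0.0, 0, 0, 0, 0.093, -0.001, -0.001, 0.0, 0, 0, 0, 0.104, -0.001, -0.001, 0.0, 0, 0, 0, 0.111, -0.001, -0.001, 0.0, 0, 0, 0, 0.114, -0.001, -0.001, 0.0, 0, 0, 0, 0.114, -0.001, -0.001, 0.0])

```text
time_s: 20.95
tcp_pos: [0.5511, -0.2658, 0.144]
ee_rot: [[-0.001, 0.126, 0.992], [0.0, 0.992, -0.126], [-1.0, -0.0, -0.001]]
wrist_force: [0.4, -0.2, -3.1]
gripper_width: 0.699
```

```bash
python3 -c "
from h import *
inc((.5515,-.266,.137),82.7)
C=cam('wrist')
im=r.capture('wrist')[:,:,::-1]
cv2.imwrite('pics/w19.png',im)
"
```

```text
turn [ 0.05 -0.05  0.  ] shift [ 0.007  -0.0001  0.0004] | t 20.95 tcp [ 0.5511 -0.2658  0.144 ] F [ 0.4 -0.2 -3.1] w 60.8
```

View pics/w19.png

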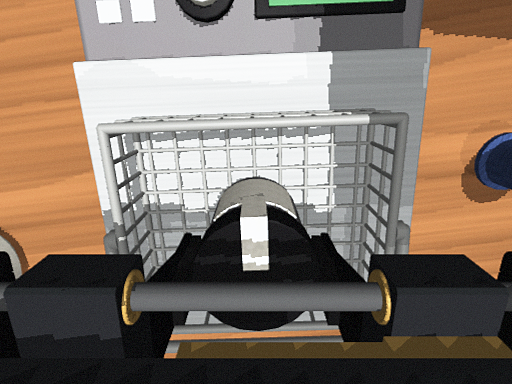

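Request:
move_arm(increments=[0, 0, 0, 0.002, 0, 0, 0.0, 0, 0, 0, 0.004, 0, 0, 0.0, 0, 0, 0, 0.006, 0, 0, 0.0, 0, 0, 0, 0.006, 0, 0, 0.0])

```text
time_s: 21.33
tcp_pos: [0.5509, -0.266, 0.1384]
ee_rot: [[-0.0, 0.127, 0.992], [0.0, 0.992, -0.127], [-1.0, 0.0, -0.0]]
wrist_force: [-0.4, -0.6, -2.2]
gripper_width: 0.704
```

Request:
move_arm(increments=[0, 0, 0, 0.001, 0, 0, 0.0, 0, 0, 0, 0.001, 0, 0, 0.0, 0, 0, 0, 0.001, 0, 0, 0.0])

```text
time_s: 21.58
tcp_pos: [0.5511, -0.2661, 0.1376]
ee_rot: [[0.0, 0.127, 0.992], [-0.0, 0.992, -0.127], [-1.0, -0.0, 0.0]]
wrist_force: [-0.3, -0.2, -2.4]
gripper_width: 0.702
```

Request:
move_arm(increments=[0, 0, 0, 0.001, 0, 0, 0.0, 0, 0, 0, 0.002, 0, 0, 0.0, 0, 0, 0, 0.002, 0, 0, 0.0])

```text
time_s: 21.83
tcp_pos: [0.5515, -0.2662, 0.1367]
ee_rot: [[0.001, 0.126, 0.992], [-0.001, 0.992, -0.126], [-1.0, -0.001, 0.001]]
wrist_force: [-1.9, 1.1, 2.3]
gripper_width: 0.699
```

The jar is down: force went from -2.4 to +2.3 N. I'll open the jaws and rise.

Request:
move_arm(increments=[0, 0, 0, -0.0015, 0, 0, 0.0, 0, 0, 0, -0.0015, 0, 0, 0.064, 0, 0, 0, -0.0015, 0, 0, 0.07, 0, 0, 0, -0.0015, 0, 0, 0.08, 0, 0, 0, -0.0015, 0, 0, 0.085, 0, 0, 0, -0.0015, 0, 0, 0.085, 0, 0, 0, -0.01, 0, 0, 0.085, 0, 0, 0, -0.03, 0, 0, 0.085, 0, 0, 0, -0.06, 0, 0, 0.085, 0, 0, 0, -0.09, 0, 0, 0.085, 0, 0, 0, -0.12, 0, 0, 0.085, 0, 0, 0, -0.12, 0, 0, 0.085])

```text
time_s: 22.83
tcp_pos: [0.5541, -0.2676, 0.2641]
ee_rot: [[0.013, 0.126, 0.992], [-0.006, 0.992, -0.126], [-1.0, -0.004, 0.014]]
wrist_force: [0.1, -0.3, 1.0]
gripper_width: 0.977
```

```bash
python3 -c "
from h import *
inc((.45,.15,.30),82.7)
C=cam('wrist')
im=r.capture('wrist')[:,:,::-1]
cv2.imwrite('pics/w20.png',im)
crop(im,100,420,0,330,2,'pics/c20.png')
im=r.capture('scene')[:,:,::-1]
crop(im,120,290,160,320,4,'pics/s20.png')
"
```

```text
turn [0.09 0.8  0.23] shift [-0.0397  0.4011 -0.1552] | t 22.83 tcp [ 0.5541 -0.2676  0.2641] F [ 0.1 -0.3  1. ] w 85.0
```

View pics/w20.png

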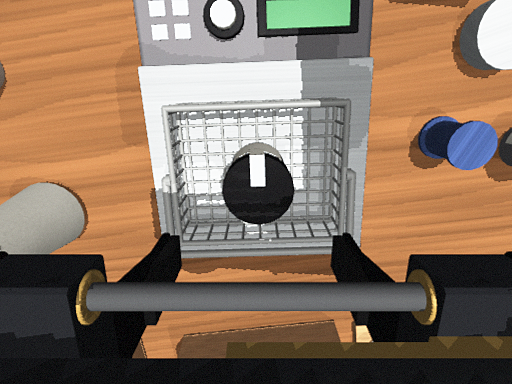

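View pics/s20.png

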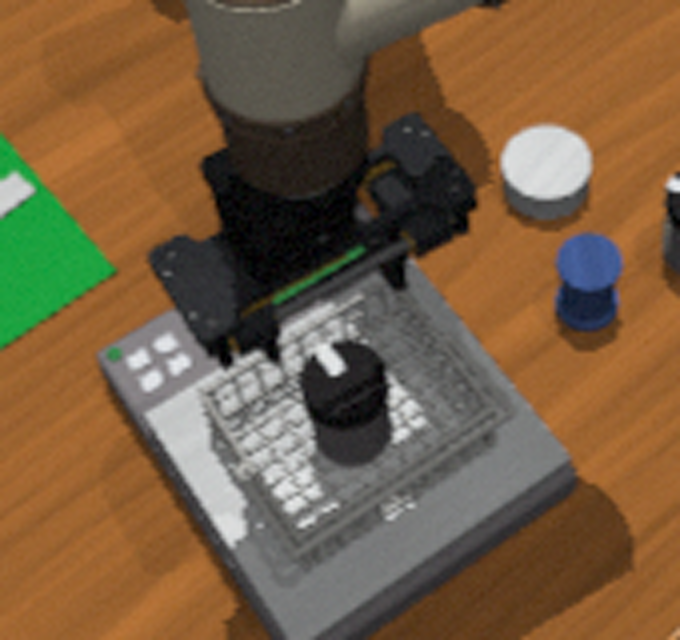

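The jar stands upright in the middle of the basket with its strip towards the screen side. I'll check the angle, then back off for a clear top view.

Request:
move_arm(increments=[0, 0, 0, -0.02, 0.02, -0.005, 0.085, 0, 0, 0, -0.04, 0.05, -0.015, 0.085, 0, 0, 0, -0.04, 0.085, -0.03, 0.085, 0, 0, 0, -0.04, 0.12, -0.045, 0.085, 0, 0, 0, -0.04, 0.155, -0.06, 0.085, 0, 0, 0, -0.04, 0.19, -0.075, 0.085, 0, 0, 0, -0.04, 0.225, -0.09, 0.085, 0, 0, 0, -0.04, 0.26, -0.105, 0.085, 0, 0, 0, -0.04, 0.295, -0.12, 0.085, 0, 0, 0, -0.04, 0.325, -0.135, 0.085, 0, 0, 0, -0.04, 0.345, -0.15, 0.085, 0, 0, 0, -0.04, 0.345, -0.15, 0.085])

```text
time_s: 23.93
tcp_pos: [0.4439, 0.0978, 0.2946]
ee_rot: [[-0.002, 0.122, 0.993], [-0.0, 0.993, -0.122], [-1.0, -0.0, -0.002]]
wrist_force: [0.5, -0.7, -0.9]
gripper_width: 0.977
```

```bash
python3 -c "
from h import *
im=r.capture('top')[:,:,::-1]
cv2.imwrite('pics/t21.png',im)
crop(im,290,400,115,240,4.6,'pics/t21c.png')
im=r.capture('scene')[:,:,::-1]
cv2.imwrite('pics/s21.png',im)
im=cv2.imread('pics/w20.png');crop(im,130,380,40,260,3,'pics/c20.png')
print(r.sense()['time_s'])
"
```

```text
24.0333
```

View pics/t21c.png

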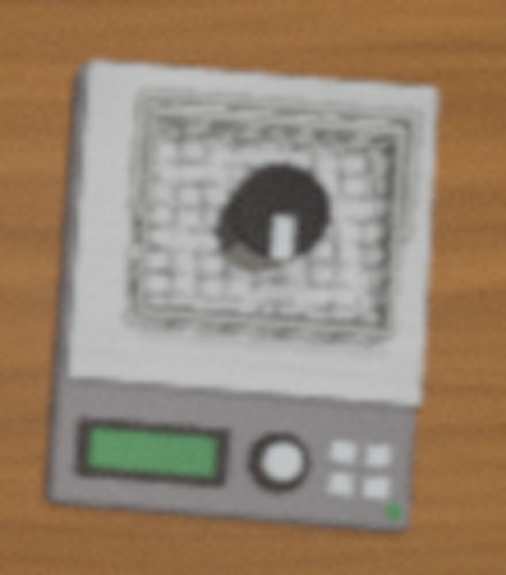

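View pics/c20.png

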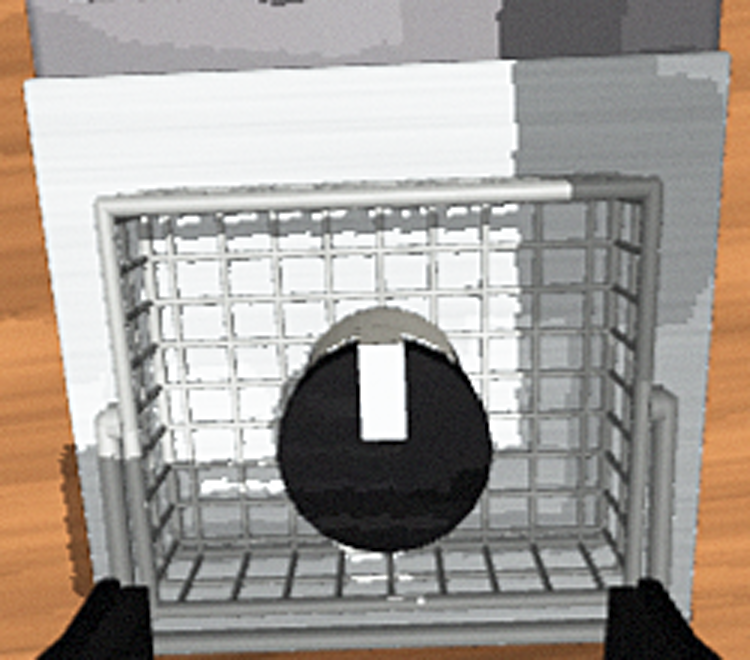

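View pics/s21.png

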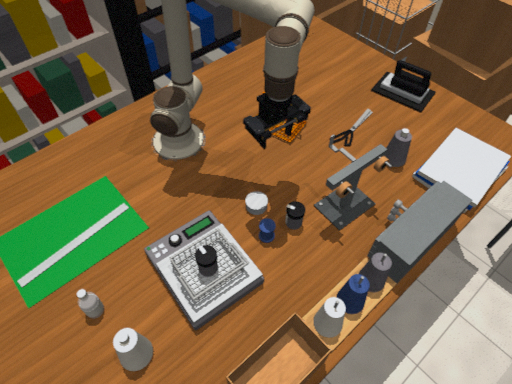

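```bash
python3 -c "
from h import *
T=cam('top')
o=lambda p:(290+p[0]/4.6,115+p[1]/4.6)
a=ray(T,o((284,216)),.1585);b=ray(T,o((281,256)),.1585);d=b-a;print('label dir',np.degrees(np.arctan2(d[1],d[0]))%360,'(want 175)')
print('jar centre',ray(T,o((280,212)),.158).round(4))
print(r.sense()['wrist_force'].round(1)); r.finish_job()
"
```

```text
label dir 174.0272762324742 (want 175)
jar centre [ 0.5468 -0.2642  0.158 ]
[ 0.1 -0.8 -0.5]
the job is handed in; nothing more can be done
```

I did the weigh-in in the order asked and handed it in at about 24 s of the 70 s allowed. No verdict is reported.

**What I did**
- **Basket:** I lifted the steel basket straight up off the hook by about 54 mm, then forward, with no sign of side load on the hook. I stood it on the platform and laid its handle down to the back.
- **Tare:** With the basket empty and my hand off it, I pressed the tare button to its stop. The force reached 13 N, the button sat flush with its bezel, and it sprang back afterwards.
- **Jar:** I took the jar farther from the base by its lid and set it in the basket with about 5 N of contact force. Then I let go and moved the arm clear.

**Last checks**
- **Basket position:** its rim corners came within about 1–2 mm of a square, centred fit on the platform.
- **Label direction:** the top view gives 174° against the 175° wanted, so the label faces the screen side.
- **Jar position:** the jar is upright and about 4 mm from the basket's centre by the top view. The arm's own reading when I released it put it within 1 mm, so the two differ slightly but agree it is well inside the walls.
- **Bystanders:** the spool and pin tin look unmoved in the scene camera, and the wrist force is near zero.
- **Disagreements:** the jar label's starting angle read 179° to 182° depending on the camera, so I used 181°. No check failed.

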